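# Fetch a manifold from behind the front row of a stock shelf

### The arm

A 6-joint arm with a two-finger parallel gripper is mounted at the origin on the work surface. World frame = base frame: x ahead of the robot, y to its left, z up, the work surface at z = 0. Lengths are in mm, angles in rad, forces in N, time in s.
With the tool pointing down it reaches from about 300 to 950 mm from the base axis. Payload 3.1 kg.
Tool frame: the origin (TCP) lies midway between the tips of the shut fingers; the grasp point (between the pads) lies 19 mm behind it; y points along the fingers, z is the direction in which the jaws open and shut, and the axes are right-handed (so a half turn about y gives the same grasp; the last joint's range is limited). The gripper opens to 85 mm and grips with 20 to 120 N. Pads are 22 mm wide; open, the fingers measure 114 mm over their backs; the gripper's body (76 mm by 85 mm) begins 54 mm behind the grasp point. The pads swing forward as they close: fully open they stand 13 mm farther back than shut.
Start: joints at [1.238, 0.308, 1.634, -0, 1.2, -0.07], TCP at [162.392, 603.54, 231.272] pointing down, gripper open.
Joint ranges: [-3.06, 3.06], [-0.79, 1.96], [0.05, 2.63], [-1.19, 4.34], [0.05, 2.64], [-2.94, 2.94]. Speed limits (rad/s): [2.79, 2.79, 3.14, 3.14, 3.14, 3.14].

### API

Orientations are given as [roll, pitch, yaw] about the fixed x, y, z axes, in that order (R = Rz(yaw) Ry(pitch) Rx(roll)).
In Python, from station import sense, capture, job_done gives the robot as it stands.
- The arm moves only by the tool send_rows, never from a script. Its argument "commands" is a list that holds one entry, the list of rows, each a list of 6 numbers: the shift along the tool's x, y, z in cm, then the turn, a rotation vector about the tool's x, y, z in rad. In form: [[[x, y, z, wx, wy, wz], ...]]. A call has 1 to 10 rows; each row shifts and turns the pose as measured when the row begins, along the tool's axes as they then stand; what a row does not reach is not made up. A row lasts 1/10 s, in which the tool goes at most 50 mm and 8.59 degrees, less where a joint would pass 70% of its speed; a pose out of reach is approached as far as the arm can. A call with a gripper value outside its range is refused whole. "claw" is the opening, from 0 (shut) to 1 (fully open), set as the call begins (left out, the last holds). The fingers move at their own pace and stop on an object; "squeeze" is the grip in N (left out, the last holds). Time passes only in rows, so rows that do not move let the fingers close. It gives the time, the measured TCP pose, the force and the opening at its end, in the units of the state.
- sense(): the state, without advancing time (a new reading comes with each control period).
- capture(name): name is "scene" or "top" or "wrist"; returns a dict with "image" (384x512x3 uint8, blue, green, red), "intrinsics" (3x3 intrinsics, pixels), "eye" and "rotation" of the camera in the world; the wrist camera has in their place "mount" (4x4, takes a point from camera to tool coordinates, whose origin is the TCP and whose axes are the tool frame's). Camera axes: x right, y up, looking along -z (the intrinsics and any distortion apply to the point x, -y, -z); pixel columns grow to the right and rows downward; lengths in mm; the calibration is good to about 2 mm. A picture is of the moment at which its call begins: read the wrist's pose just before it. There is no depth.
- job_done(): hands the job in, once; it reports no verdict.
The state is a dict: "clock": time; "joint_pos": joint angles; "qd": joint speeds; "tau": joint torques, N m; "position": TCP position; "eef_rot": TCP orientation; "contact_force": force on the tool from outside, world axes, zero at the start; "torque": the same for the moment, N m; "grip_width": finger opening in mm.
Only numpy, scipy, OpenCV 4.12 (cv2) and the standard library are available. Lean on these libraries where they do the work, as an engineer would, in place of code of your own. Each camera call takes 0.05 s, during which the arm holds its last target.

### The job

The brass heating manifold at the back of the steel stock shelf is needed for a job. Move the spray can, the rectangular tin and the jar that stand in front of it onto the rubber mat, lay the manifold flat in the blue job tray, lengthwise with its outlets up, and then put the can, the tin and the jar back on the shelf, each on the very spot it came from. Keep those three upright throughout and do not disturb the carton, the reel or the spanner.

Things in the scene. Friction and masses are not known exactly. Their poses are not given: they have to be found in the camera images.
- can_mid (a point): Spray can standing upright in the front row: bare metal, pale label band, grey cap. Round, 52 mm in diameter, 145 mm tall; straight wall up to 120 mm above its foot, above it the cap, 38 mm across. About 0.3 kg. The point is on its axis, 72.5 mm above its foot; z up. Hold it high on the straight wall, 105 to 112 mm above its foot, so that the cap stays clear of the gripper's body.
- tin_mid (a point): Flat rectangular tin of sheet steel standing upright in the front row, with a small black screw cap on top near one end. 42 mm thin way (x) by 64 mm wide way (y), 128 mm tall with the cap (body 115 mm). About 0.35 kg. The point is on its middle axis, 64 mm above its foot; z up. Hold it across the 42 mm, 90 to 95 mm above its foot.
- jar_mid (a point): White plastic jar with a black ribbed screw lid standing upright in the front row. Round, 54 mm in diameter, 110 mm tall; the top 20 mm is the lid, as wide as the jar. About 0.3 kg. The point is on its axis, half-way up (55 mm above its foot); z up. Hold it 75 to 80 mm above its foot.
- manifold_mid (a point): Brass heating manifold lying behind the front row, roughly along it: a bar 36 mm wide and high, 200 mm long (its y), the last 18 mm at each end round, 31 mm thick. Four round outlets (21 mm across, 16 mm high) stand on top, 27 and 66 mm to each side of the middle. Under 0.95 kg. The point is in the bar's middle, 18 mm above its underside; z up. Hold it across the 36 mm at the middle.
- shelf: Low sheet-steel stock shelf fixed on the bench, 400 mm wide (y), 205 mm deep; origin at bench height, x to its back. Board top 30 mm above the bench, open front edge 100 mm before the origin with three blank label holders; back lip 45 mm high, 101 mm behind it, end lips 30 mm. Can, tin, jar in any order in a row 65 mm before the origin, 82 mm apart; manifold 30 mm behind it.
- mat: Black ribbed rubber mat lying fixed on the bench, the side area on which to stand the can, the tin and the jar meanwhile. 170 mm (x) by 240 mm (y), 4 mm thick. Origin at bench height under its middle. It lies on the left or the right, opposite the tray.
- tray: Blue plastic job tray, open on top, fixed on the bench; the manifold goes in it. 150 mm (x) by 280 mm (y, its length) outside, 50 mm high, walls and floor 4 mm thick (the outer rim stands out 4 mm more). Origin at bench height under its middle. It lies on the left or the right, opposite the mat.
- carton_mid (a point): Small plain cardboard carton, 60 by 48 by 80 mm tall, standing loose near one end of the shelf; leave it alone. The point is at its centre.
- reel_mid (a point): Small reel of white sealing tape with grey flanges, 48 mm in diameter, 20 mm high, lying loose near the other end of the shelf; leave it alone. The point is at its centre.
- spanner_mid (a point): Steel spanner, 160 mm long along its x, lying loose on the bench between mat and tray; leave it alone. The point is at the middle of its length.
Mind the look-alikes: they are no part of the job. Leave any green or turquoise look-alike of the part that bears tin_mid alone.

How it is judged:
By the outcome, as a careful person would: the job done as asked, in the order asked, and still so for the second after the job is handed in, with the robot touching nothing.
It also fails if it takes over 136 s, if anything falls off the work surface, if the arm or the gripper's body presses on something with over 40 N, if the wrist force passes 120 N, or if a joint passes its speed limit or range.

## Working session

There is one attempt and no reset: what is moved stays moved. The work goes in short steps, Python scripts to look and compute and a tool call to move; the robot and the scene stay as the last step left them, time stands still between calls to the robot, and variables do not carry over. Pictures are saved under pics/ and viewed, and the job is handed in when it is done.

Besides the shell and the picture viewer there is one more tool, called after "Emit:" by a JSON object that holds its "method" and its "body", one argument or row to a line. send_rows: Moves the arm, as the interface text tells. Its arguments: {"type":"object","properties":{"commands":{"type":"array"},"claw":{"type":"number"},"squeeze":{"type":"number"}},"required":["commands"]}

```bash
ls; mkdir -p pics; python3 - <<'E'
from station import sense,capture
import cv2,numpy as np
np.set_printoptions(suppress=True,precision=4)
s=sense();print(s)
for n in("scene","top","wrist"):
    c=capture(n);cv2.imwrite(f"pics/{n}0.png",c["image"])
    print(n,{k:v for k,v in c.items() if k!="image"})
E
```

```text
pics
{'clock': 0.0, 'joint_pos': array([ 1.2383,  0.309 ,  1.6352,  0.    ,  1.1997, -0.0697]), 'qd': array([-0.0002,  0.0001,  0.0005,  0.0009, -0.0017, -0.0013]), 'tau': array([  0.0001, -41.5236, -27.6672,  -0.0001,   0.01  ,  -0.    ]), 'position': array([162.1271, 602.7443, 230.013 ]), 'eef_rot': array([-1.5731,  0.0002, -0.2628]), 'contact_force': array([-0.237 ,  1.227 , -0.2039]), 'torque': array([-0.0085, -0.023 , -0.0496]), 'grip_width': 85.52979975662153}
scene {'intrinsics': array([[490.1302,   0.    , 257.8363],
       [  0.    , 490.1302, 194.5547],
       [  0.    ,   0.    ,   1.    ]]), 'eye': array([1088.8214,   98.4347, 1049.7661]), 'rotation': array([ 0.5171, -0.0069,  1.8358])}
top {'intrinsics': array([[483.968 ,   0.    , 258.1873],
       [  0.    , 483.968 , 189.5562],
       [  0.    ,   0.    ,   1.    ]]), 'eye': array([ 358.2394,  -18.0414, 1207.3487]), 'rotation': array([ 0.1626, -0.0144, -1.5867])}
wrist {'intrinsics': array([[267.1156,   0.    , 258.2174],
       [  0.    , 267.1156, 191.2498],
       [  0.    ,   0.    ,   1.    ]]), 'mount': array([[   0.0004,   -0.9509,   -0.3096,  -79.235 ],
       [  -0.    ,    0.3096,   -0.9509, -142.6809],
       [   1.    ,    0.0004,    0.0001,    0.253 ],
       [   0.    ,    0.    ,    0.    ,    1.    ]])}
```

View pics/scene0.png

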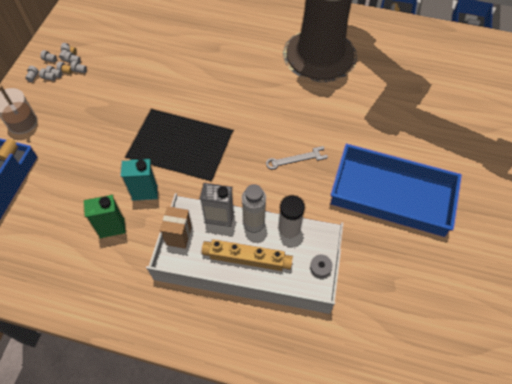

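View pics/top0.png

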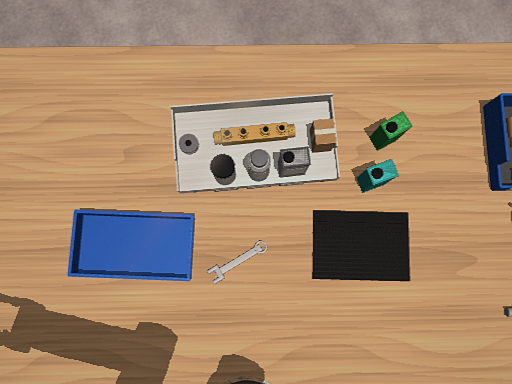

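View pics/wrist0.png

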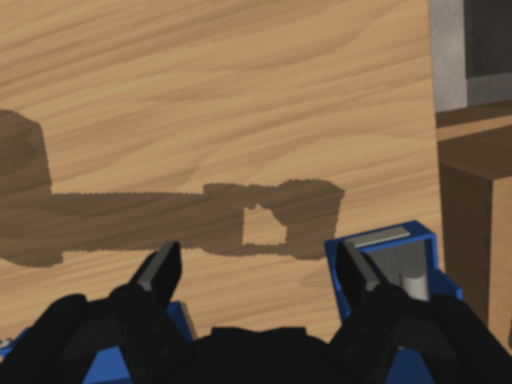

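```bash
cat > h.py <<'E'
import numpy as np,cv2
from scipy.spatial.transform import Rotation as Ro
from station import sense,capture
np.set_printoptions(suppress=True,precision=2)
def cam(c,s=None):
    K=c["intrinsics"]
    if "eye" in c: return K,np.array(c["eye"]),Ro.from_euler("xyz",c["rotation"]).as_matrix()
    T=np.eye(4);T[:3,:3]=Ro.from_euler("xyz",s["eef_rot"]).as_matrix();T[:3,3]=s["position"]
    M=T@c["mount"];return K,M[:3,3],M[:3,:3]
def proj(cm,P):
    K,e,R=cm;q=(np.atleast_2d(P)-e)@R
    return np.c_[K[0,0]*q[:,0]/-q[:,2]+K[0,2],K[1,1]*-q[:,1]/-q[:,2]+K[1,2]]
def back(cm,uv,z):
    K,e,R=cm;uv=np.atleast_2d(uv).astype(float)
    d=np.c_[(uv[:,0]-K[0,2])/K[0,0],-(uv[:,1]-K[1,2])/K[1,1],-np.ones(len(uv))]@R.T
    return e+d*((z-e[2])/d[:,2])[:,None]
def crop(img,x0,y0,x1,y1,k,name):
    o=cv2.resize(img[y0:y1,x0:x1],None,fx=k,fy=k,interpolation=cv2.INTER_CUBIC)
    for x in range((x0//10+1)*10,x1,10):
        cv2.line(o,((x-x0)*k,0),((x-x0)*k,6 if x%50 else 14),(0,0,255),1)
        if x%50==0: cv2.putText(o,str(x),((x-x0)*k,24),0,.4,(0,0,255),1)
    for y in range((y0//10+1)*10,y1,10):
        cv2.line(o,(0,(y-y0)*k),(6 if y%50 else 14,(y-y0)*k),(0,0,255),1)
        if y%50==0: cv2.putText(o,str(y),(15,(y-y0)*k),0,.4,(0,0,255),1)
    cv2.imwrite("pics/"+name,o)
E
python3 - <<'E'
from h import *
t=cv2.imread("pics/top0.png");crop(t,160,85,350,205,4,"topz.png")
t=cv2.imread("pics/scene0.png");crop(t,140,170,350,310,3,"scz.png")
ct=capture("top");cs=capture("scene")
import pickle;pickle.dump((cam(ct),cam(cs)),open("cams.pkl","wb"))
a=cam(ct)
for n,uv,z in[("mat",[[313,211],[408,212],[410,280],[313,280]],4),("tray",[[75,210],[194,214],[190,280],[69,275]],50),("spanner",[[213,275],[262,246]],4)]:
    print(n,back(a,uv,z))
E
```

```text
mat [[ 499.08 -175.02    4.  ]
 [ 493.16 -413.99    4.  ]
 [ 325.28 -407.79    4.  ]
 [ 329.15 -169.19    4.  ]]
tray [[504.21 401.55  50.  ]
 [490.52 117.19  50.  ]
 [334.96 125.7   50.  ]
 [351.07 408.63  50.  ]]
spanner [[345.15  75.36   4.  ]
 [413.84 -45.71   4.  ]]
```

View pics/topz.png

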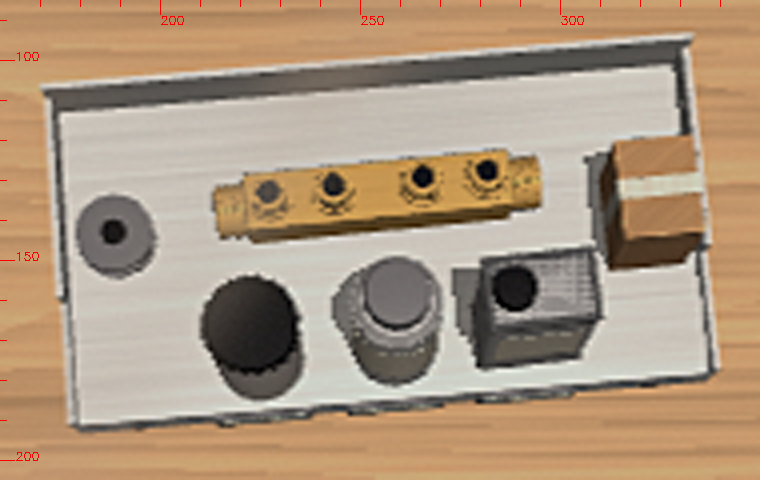

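View pics/scz.png

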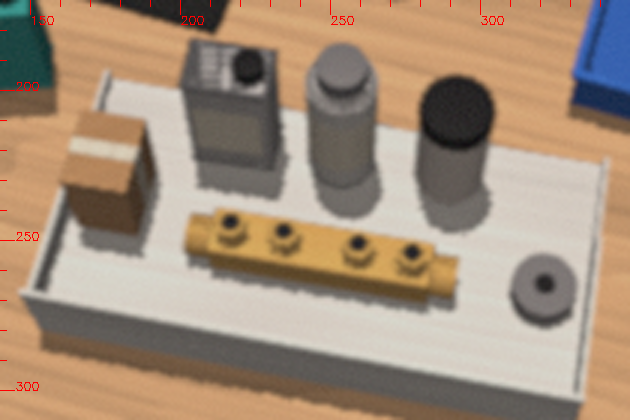

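```bash
python3 - <<'E'
from h import *
import pickle;T,S=pickle.load(open("cams.pkl","rb"))
t=lambda *p:np.array(p)/4+[160,85]-0.4
s=lambda *p:np.array(p)/3+[140,170]-0.35
P=lambda n,c,uv,z:print(n,back(c,uv,z).tolist() if 0 else back(c,uv,z).round(1).tolist())
P("front",T,[t(78,428),t(712,376)],30)
P("back",T,[t(42,88),t(690,37)],75)
P("back S",S,[s(24,292),s(581,402)],75)
P("jar",T,t(250,323),140);P("can",T,t(400,293),175);P("tin",T,t(541,290),145)
P("jarS",S,s(457,108),140);P("canS",S,s(342,67),175);P("tinS",S,s(231,66),145)
P("tin T corners",T,[t(481,262),t(594,248),t(603,320)],145)
P("tin S corners",S,[s(190,42),s(279,47),s(277,96),s(182,88)],145)
P("outl",T,[t(268,188),t(334,184),t(423,176),t(487,170)],82)
P("outlS",S,[s(231,222),s(284,232),s(358,243),s(413,253)],82)
P("reel",T,t(114,231),50);P("carton",T,[t(612,140),t(694,135),t(703,232),t(624,240)],110)
P("look",T,[[377,174],[390,127]],128)
E
```

```text
front [[548.7, 156.4, 30.0], [576.0, -235.5, 30.0]]
back [[751.2, 173.8, 75.0], [779.5, -222.7, 75.0]]
back S [[783.1, -218.2, 75.0], [757.5, 174.5, 75.0]]
jar [[589.4, 44.1, 140.0]]
can [[597.5, -39.8, 175.0]]
tin [[605.2, -119.9, 145.0]]
jarS [[594.6, 45.4, 140.0]]
canS [[603.5, -36.0, 175.0]]
tinS [[607.0, -116.8, 145.0]]
tin T corners [[621.8, -86.4, 145.0], [629.2, -150.6, 145.0], [587.5, -154.3, 145.0]]
tin S corners [[595.8, -151.1, 145.0], [582.9, -88.4, 145.0], [621.6, -78.3, 145.0], [633.2, -144.6, 145.0]]
outl [[684.7, 36.4, 82.0], [686.7, -3.2, 82.0], [691.0, -56.8, 82.0], [694.3, -95.4, 82.0]]
outlS [[696.4, -92.8, 82.0], [693.8, -54.0, 82.0], [688.0, -0.9, 82.0], [685.1, 38.7, 82.0]]
reel [[667.7, 132.6, 50.0]]
carton [[703.4, -167.7, 110.0], [705.9, -216.3, 110.0], [646.9, -219.1, 110.0], [642.7, -172.6, 110.0]]
look [[567.3, -307.9, 128.0], [677.9, -344.4, 128.0]]
```

The tin meant is the bare-steel one at top (295,158) / scene (217,205). The green (390,130) and turquoise (377,175) ones stand off the shelf on the bench and are look-alikes; the enlarged crop confirms this. First I turn the jaws along the shelf's x axis and go up.

Emit:
{"method": "send_rows", "body": {
  "commands": [
    [[0,-0.6,0,0,0.124,0],[0,-0.6,0,0,0.124,0],[0,-0.6,0,0,0.124,0],[0,-0.6,0,0,0.124,0],[0,-0.6,0,0,0.124,0],[0,-0.6,0,0,0.124,0],[0,-0.6,0,0,0.124,0],[0,-0.6,0,0,0.124,0],[0,-0.6,0,0,0.124,0],[0,-0.6,0,0,0.124,0]]
  ],
  "claw": 1,
  "squeeze": 45
}}

```text
clock: 1.25
position: [161.5, 600.9, 288.7]
eef_rot: [-1.574, -0.009, -1.554]
contact_force: [0.1, 0.1, -0.2]
grip_width: 85.7
```

```bash
cat > go.py <<'E'
# usage: go.py x y z [yaw] -> needed tool-frame shift (cm) and turn
import sys
from h import *
s=sense();R=Ro.from_euler("xyz",s["eef_rot"])
p=np.array([float(v) for v in sys.argv[1:4]])
yaw=float(sys.argv[4]) if len(sys.argv)>4 else -1.50
print("t",round(s["clock"],2),"pos",s["position"],"rot",s["eef_rot"],"w",round(s["grip_width"],1),"F",s["contact_force"])
print("shift cm",R.inv().apply(p-s["position"])/10,"turn",(R.inv()*Ro.from_euler("xyz",[-np.pi/2,0,yaw])).as_rotvec().round(4))
E
python3 go.py 597 -37 290
```

```text
t 1.25 pos [161.48 600.86 288.7 ] rot [-1.57 -0.01 -1.55] w 85.7 F [ 0.08  0.07 -0.16]
shift cm [64.52  0.3  42.45] turn [ 0.   -0.05  0.01]
```

Emit:
{"method": "send_rows", "body": {
  "commands": [
    [[3.8,0,2.5,0,-0.005,0],[3.8,0,2.5,0,-0.005,0],[3.8,0,2.5,0,-0.005,0],[3.8,0,2.5,0,-0.005,0],[3.8,0,2.5,0,-0.005,0],[3.8,0,2.5,0,-0.005,0],[3.8,0,2.5,0,-0.005,0],[3.8,0,2.5,0,-0.005,0],[3.8,0,2.5,0,-0.005,0],[3.8,0,2.5,0,-0.005,0]]
  ]
}}

```text
clock: 2.25
position: [432.3, 223.8, 290.9]
eef_rot: [-1.57, -0.002, -1.492]
contact_force: [0.5, 0.4, 0.6]
grip_width: 85.2
```

```bash
python3 go.py 597 -37 290
```

```text
t 2.25 pos [432.33 223.75 290.9 ] rot [-1.57 -0.   -1.49] w 85.2 F [0.51 0.44 0.62]
shift cm [27.29  0.16 14.36] turn [-0.    0.01  0.  ]
```

Emit:
{"method": "send_rows", "body": {
  "commands": [
    [[3.9,0,2.1,0,0,0],[3.9,0,2.1,0,0,0],[3.9,0,2.1,0,0,0],[3.9,0,2.1,0,0,0],[3.9,0,2.1,0,0,0],[3.9,0,2.1,0,0,0],[2,0,1,0,0,0],[1,0,0.5,0,0,0],[0,0,0,0,0,0],[0,0,0,0,0,0]]
  ]
}}

```text
clock: 3.25
position: [600.2, -45.1, 291.2]
eef_rot: [-1.568, -0.001, -1.5]
contact_force: [-0.0, -0.1, 0.3]
grip_width: 85.5
```

```bash
python3 go.py 597 -37 290; python3 - <<'E'
from h import *
import pickle
s=sense();c=capture("wrist");cm=cam(c,s);pickle.dump(cm,open("w1.pkl","wb"))
o=c["image"].copy();cv2.imwrite("pics/w1raw.png",o)
def loop(p,z,r,col):
    a=np.linspace(0,6.283,40);uv=proj(cm,np.c_[p[0]+r*np.cos(a),p[1]+r*np.sin(a),0*a+z]);cv2.polylines(o,[uv.round().astype(int)],True,col,1)
loop((591.6,44.8),140,27,(0,0,255));loop((599.5,-37.5),175,19,(0,0,255));loop((605,-118.5),128+30,5,(0,255,0))
yw=.072;R=np.array([[np.cos(yw),-np.sin(yw)],[np.sin(yw),np.cos(yw)]])
q=np.array([[21,32],[-21,32],[-21,-32],[21,-32]])@R.T+[605,-118.5]
cv2.polylines(o,[proj(cm,np.c_[q,[145]*4]).round().astype(int)],True,(0,0,255),1)
q=np.array([[18,82],[-18,82],[-18,-82],[18,-82]])@R.T+[690,-28.5]
cv2.polylines(o,[proj(cm,np.c_[q,[66]*4]).round().astype(int)],True,(0,0,255),1)
cv2.imwrite("pics/w1.png",cv2.resize(o,(800,600)))
E
```

```text
t 3.25 pos [600.22 -45.13 291.16] rot [-1.57 -0.   -1.5 ] w 85.5 F [-0.01 -0.06  0.28]
shift cm [-0.83  0.11 -0.26] turn [-0. -0.  0.]
```

View pics/w1.png

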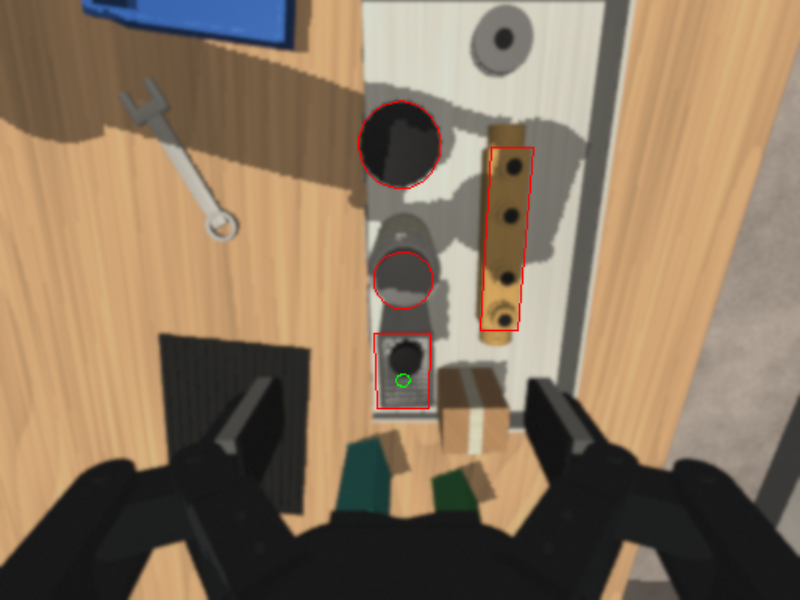

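The wrist picture shows jar (400,143), can cap (403,280) and tin (403,370) sitting within a pixel or two of the predicted outlines. I take the jar first.

Emit:
{"method": "send_rows", "body": {
  "commands": [
    [[-3,0,-0.1,0,0,0],[-3,0.8,-0.1,0,0,0],[-2,2,-0.1,0,0,0],[-0.8,3,0,0,0,0],[0,3,0,0,0,0],[0,2.5,0,0,0,0],[0,1.5,0,0,0,0],[0,0.5,0,0,0,0]]
  ]
}}

```text
clock: 4.1
position: [587.5, 58.6, 159.0]
eef_rot: [-1.561, 0.001, -1.485]
contact_force: [1.0, 0.1, 0.3]
grip_width: 85.4
```

```bash
python3 go.py 591.6 44.8 85
```

```text
t 4.1 pos [587.47  58.59 159.01] rot [-1.56  0.   -1.48] w 85.4 F [0.96 0.08 0.35]
shift cm [1.42 7.4  0.22] turn [-0.01  0.01 -0.  ]
```

Emit:
{"method": "send_rows", "body": {
  "commands": [
    [[0.9,0,0.2,-0.01,0.01,0],[0.4,0.3,0,0,0,0],[0,1,0,0,0,0],[0,1.5,0,0,0,0],[0,1.5,0,0,0,0],[0,1.2,0,0,0,0],[0,0.5,0,0,0,0],[0,0,0,0,0,0],[0,0,0,0,0,0]]
  ]
}}

```text
clock: 5.0
position: [592.8, 44.7, 96.5]
eef_rot: [-1.568, 0.001, -1.496]
contact_force: [0.8, -0.1, 0.3]
grip_width: 85.6
```

```bash
python3 go.py 591.6 44.8 85
```

```text
t 5.0 pos [592.79  44.66  96.47] rot [-1.57  0.   -1.5 ] w 85.6 F [ 0.83 -0.12  0.25]
shift cm [-0.02  1.15 -0.12] turn [-0.  0. -0.]
```

Emit:
{"method": "send_rows", "body": {
  "commands": [
    [[0,0.6,-0.1,0,0,0],[0,0.5,0,0,0,0],[0,0,0,0,0,0]]
  ]
}}

```text
clock: 5.3
position: [592.7, 44.8, 85.7]
eef_rot: [-1.565, 0.001, -1.496]
contact_force: [-0.2, 0.9, -0.1]
grip_width: 85.2
```

Emit:
{"method": "send_rows", "body": {
  "commands": [
    [[0,0,0,0,0,0],[0,0,0,0,0,0],[0,0,0,0,0,0],[0,0,0,0,0,0],[0,0,0,0,0,0],[0,0,0,0,0,0],[0,0,0,0,0,0],[0,0,0,0,0,0]]
  ],
  "claw": 0,
  "squeeze": 45
}}

```text
clock: 6.1
position: [592.8, 44.8, 86.3]
eef_rot: [-1.565, 0.001, -1.496]
contact_force: [0.5, -0.1, -0.7]
grip_width: 53.4
```

```bash
python3 go.py 591.6 44.8 85;python3 - <<'E'
from h import *
cv2.imwrite("pics/w2.png",capture("wrist")["image"])
E
```

```text
t 6.1 pos [592.79  44.82  86.31] rot [-1.56  0.   -1.5 ] w 53.4 F [ 0.54 -0.08 -0.71]
shift cm [-0.01  0.13 -0.12] turn [-0.01  0.   -0.  ]
```

View pics/w2.png

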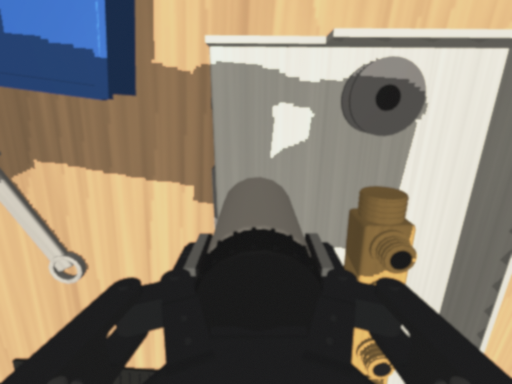

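Emit:
{"method": "send_rows", "body": {
  "commands": [
    [[0,-0.5,0,0,0,0],[0,-1.2,0,0,0,0],[0,-2,0,0,0,0],[0,-2.5,0,0,0,0],[0,-2.5,0,0,0,0],[0,-2.5,0,0,0,0],[0,-2.5,0,0,0,0],[0,-2,0,0,0,0],[0,-1.2,0,0,0,0],[0,-0.5,0,0,0,0]]
  ]
}}

```text
clock: 7.15
position: [588.1, 44.6, 267.9]
eef_rot: [-1.572, 0.002, -1.496]
contact_force: [0.2, 1.4, -3.3]
grip_width: 52.9
```

```bash
python3 go.py 412 -212 260
```

```text
t 7.15 pos [588.13  44.61 267.91] rot [-1.57  0.   -1.5 ] w 52.9 F [ 0.18  1.37 -3.34]
shift cm [ 24.27   0.78 -19.48] turn [ 0.  0. -0.]
```

Emit:
{"method": "send_rows", "body": {
  "commands": [
    [[1,0,-0.8,0,0,0],[2,0,-1.6,0,0,0],[3,0,-2.4,0,0,0],[3.2,0,-2.6,0,0,0],[3.2,0,-2.6,0,0,0],[3.2,0,-2.6,0,0,0],[3,0,-2.4,0,0,0],[2.2,0,-1.8,0,0,0],[1.2,0,-1,0,0,0],[0.5,0,-0.4,0,0,0]]
  ]
}}

```text
clock: 8.15
position: [404.6, -202.3, 255.8]
eef_rot: [-1.595, 0.007, -1.493]
contact_force: [0.3, 0.2, -2.9]
grip_width: 53.1
```

```bash
python3 go.py 412 -212 61
```

```text
t 8.15 pos [ 404.58 -202.3   255.76] rot [-1.59  0.01 -1.49] w 53.1 F [ 0.29  0.22 -2.87]
shift cm [ 1.17 19.45  1.13] turn [ 0.02  0.01 -0.01]
```

Emit:
{"method": "send_rows", "body": {
  "commands": [
    [[0.5,0.6,0.5,0.01,0,0],[0.4,1.5,0.4,0.01,0,0],[0.2,2.5,0.2,0,0,0],[0,3,0,0,0,0],[0,3,0,0,0,0],[0,2.5,0,0,0,0],[0,1.5,0,0,0,0],[0,0.7,0,0,0,0],[0,0,0,0,0,0]]
  ]
}}

```text
clock: 9.05
position: [418.2, -207.8, 91.0]
eef_rot: [-1.572, 0.012, -1.489]
contact_force: [-0.3, -0.3, -3.0]
grip_width: 53.3
```

```bash
python3 go.py 412 -212 61
```

```text
t 9.05 pos [ 418.22 -207.79   90.97] rot [-1.57  0.01 -1.49] w 53.3 F [-0.32 -0.28 -2.98]
shift cm [ 0.41  2.99 -0.65] turn [ 0.    0.01 -0.01]
```

Emit:
{"method": "send_rows", "body": {
  "commands": [
    [[0.2,0.4,-0.3,0,0.01,-0.01],[0.1,0.8,-0.2,0,0,0],[0,0.8,0,0,0,0],[0,0.5,0,0,0,0],[0,0.2,0,0,0,0],[0,0,0,0,0,0]]
  ]
}}

```text
clock: 9.65
position: [416.1, -212.7, 64.4]
eef_rot: [-1.567, -0.003, -1.499]
contact_force: [-0.3, -0.3, -3.1]
grip_width: 53.1
```

```bash
python3 go.py 412 -212 61
```

```text
t 9.65 pos [ 416.14 -212.65   64.44] rot [-1.57 -0.   -1.5 ] w 53.1 F [-0.27 -0.33 -3.1 ]
shift cm [-0.1   0.34 -0.41] turn [-0.  0.  0.]
```

Emit:
{"method": "send_rows", "body": {
  "commands": [
    [[0,0.2,0,0,0,0],[0,0.15,0,0,0,0],[0,0.1,0,0,0,0],[0,0,0,0,0,0]]
  ]
}}

```text
clock: 10.05
position: [417.0, -213.3, 60.4]
eef_rot: [-1.565, -0.004, -1.5]
contact_force: [-0.2, -0.3, -3.9]
grip_width: 53.2
```

Emit:
{"method": "send_rows", "body": {
  "commands": [
    [[0,0.1,0,0,0,0],[0,0.05,0,0,0,0],[0,0,0,0,0,0]]
  ]
}}

```text
clock: 10.35
position: [417.3, -213.6, 60.4]
eef_rot: [-1.565, -0.004, -1.499]
contact_force: [1.2, 0.1, -3.2]
grip_width: 52.8
```

Emit:
{"method": "send_rows", "body": {
  "commands": [
    [[0,0.2,0,0,0,0],[0,0.15,0,0,0,0]]
  ]
}}

```text
clock: 10.55
position: [417.6, -214.3, 60.2]
eef_rot: [-1.567, -0.004, -1.499]
contact_force: [-5.3, 2.1, 12.4]
grip_width: 53.1
```

Emit:
{"method": "send_rows", "body": {
  "commands": [
    [[0,0,0,0,0,0],[0,0,0,0,0,0],[0,0,0,0,0,0],[0,0,0,0,0,0],[0,0,0,0,0,0]]
  ],
  "claw": 1
}}

```text
clock: 11.05
position: [419.9, -215.7, 61.3]
eef_rot: [-1.562, -0.007, -1.499]
contact_force: [-0.3, -0.9, -0.4]
grip_width: 85.1
```

Emit:
{"method": "send_rows", "body": {
  "commands": [
    [[0,-0.8,0,0,0,0],[0,-2,0,0,0,0],[0,-3,0,0,0,0],[0,-3.5,0,0,0,0],[0,-3.5,0,0,0,0],[0,-2.5,0,0,0,0],[0,-1.5,0,0,0,0],[0,-0.5,0,0,0,0]]
  ]
}}

```text
clock: 11.85
position: [416.8, -213.5, 242.1]
eef_rot: [-1.565, -0.005, -1.499]
contact_force: [0.2, 0.3, 0.1]
grip_width: 85.1
```

```bash
python3 go.py 598.5 -37.5 270
```

```text
t 11.85 pos [ 416.84 -213.45  242.14] rot [-1.57 -0.01 -1.5 ] w 85.1 F [0.24 0.25 0.07]
shift cm [-16.23  -2.76  19.4 ] turn [-0.01  0.    0.01]
```

Emit:
{"method": "send_rows", "body": {
  "commands": [
    [[-1,-0.2,1.2,0,0,0],[-2,-0.2,2.4,0,0,0.01],[-2.8,-0.2,3.2,0,0,0],[-2.8,-0.2,3.2,0,0,0],[-2.8,-0.2,3.2,0,0,0],[-2,0,2.4,0,0,0],[-1.2,0,1.6,0,0,0],[-0.5,0,0.8,0,0,0],[0,0,0,0,0,0]]
  ]
}}

```text
clock: 12.75
position: [588.6, -44.0, 250.0]
eef_rot: [-1.571, 0.005, -1.502]
contact_force: [-0.6, -0.7, -0.5]
grip_width: 85.5
```

```bash
python3 go.py 598.5 -37.5 117; python3 - <<'E'
from h import *
cv2.imwrite("pics/w3.png",capture("wrist")["image"])
E
```

```text
t 12.75 pos [588.59 -43.98 249.96] rot [-1.57  0.   -1.5 ] w 85.5 F [-0.55 -0.67 -0.54]
shift cm [-0.52 13.3   1.04] turn [ 0. -0. -0.]
```

View pics/w3.png

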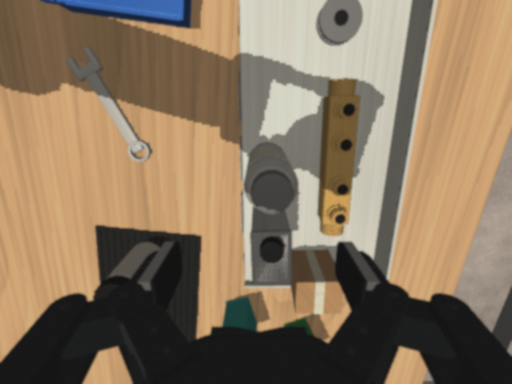

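```bash
python3 - <<'E'
from h import *
img=cv2.imread("pics/w3.png")
crop(img,235,60,365,290,3,"w3z.png")
s=sense();c=capture("wrist");cm=cam(c,s)
print(back(cm,[[271.5,188.5]],175),back(cm,[[349,109.5],[345.5,145],[342.5,189],[340,219]],82))
print(back(cm,[[272,248]],158))
E
```

```text
[[598.6  -32.07 175.  ]] [[683.55  37.08  82.  ]
 [686.25  -2.11  82.  ]
 [691.54 -55.2   82.  ]
 [694.9  -94.77  82.  ]]
[[605.43 -98.74 158.  ]]
```

View pics/w3z.png

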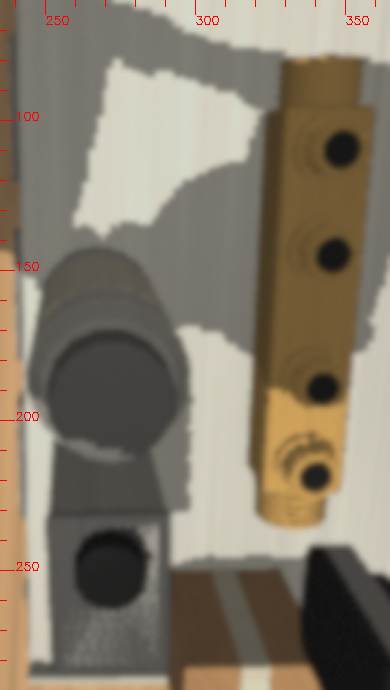

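Emit:
{"method": "send_rows", "body": {
  "commands": [
    [[-0.3,0,0.4,0,0,0],[-0.3,0.5,0.4,0,0,0],[-0.1,1.5,0.2,0,0,0],[0,2,0,0,0,0],[0,1,0,0,0,0],[0,0.2,0,0,0,0],[0,0,0,0,0,0]]
  ]
}}

```text
clock: 13.55
position: [594.6, -40.2, 193.4]
eef_rot: [-1.575, 0.004, -1.509]
contact_force: [0.7, -0.1, 1.0]
grip_width: 85.6
```

```bash
python3 go.py 598.8 -36.8 117
```

```text
t 13.55 pos [594.58 -40.15 193.39] rot [-1.57  0.   -1.51] w 85.6 F [ 0.73 -0.11  1.02]
shift cm [-0.28  7.64  0.47] turn [ 0.   -0.01 -0.  ]
```

Emit:
{"method": "send_rows", "body": {
  "commands": [
    [[-0.2,0.3,0.3,0,-0.01,0],[-0.1,1,0.1,0,0,0],[0,1.8,0,0,0,0],[0,1.8,0,0,0,0],[0,1.2,0,0,0,0],[0,0.6,0,0,0,0],[0,0.1,0,0,0,0],[0,0,0,0,0,0]]
  ]
}}

```text
clock: 14.35
position: [602.3, -36.3, 124.9]
eef_rot: [-1.567, 0.002, -1.497]
contact_force: [0.4, -0.7, -0.1]
grip_width: 85.4
```

```bash
python3 go.py 598.8 -36.8 117
```

```text
t 14.35 pos [602.25 -36.32 124.89] rot [-1.57  0.   -1.5 ] w 85.4 F [ 0.37 -0.71 -0.15]
shift cm [ 0.02  0.79 -0.35] turn [-0.  0. -0.]
```

Emit:
{"method": "send_rows", "body": {
  "commands": [
    [[0,0.3,-0.2,0,0,0],[0,0.3,-0.15,0,0,0],[0,0.1,0,0,0,0],[0,0,0,0,0,0]]
  ]
}}

```text
clock: 14.75
position: [600.2, -36.8, 119.6]
eef_rot: [-1.563, 0.002, -1.497]
contact_force: [0.4, 0.3, -0.0]
grip_width: 85.5
```

```bash
python3 go.py 598.8 -36.8 117
```

```text
t 14.75 pos [600.16 -36.85 119.62] rot [-1.56  0.   -1.5 ] w 85.5 F [ 0.45  0.3  -0.03]
shift cm [-0.01  0.26 -0.14] turn [-0.01  0.   -0.  ]
```

Emit:
{"method": "send_rows", "body": {
  "commands": [
    [[0,0.2,-0.15,-0.005,0,0],[0,0.1,0,0,0,0],[0,0,0,0,0,0]]
  ]
}}

```text
clock: 15.05
position: [599.0, -37.1, 117.0]
eef_rot: [-1.567, 0.001, -1.497]
contact_force: [-0.5, 0.1, 0.3]
grip_width: 85.1
```

Emit:
{"method": "send_rows", "body": {
  "commands": [
    [[0,0,0,0,0,0],[0,0,0,0,0,0],[0,0,0,0,0,0],[0,0,0,0,0,0],[0,0,0,0,0,0],[0,0,0,0,0,0],[0,0,0,0,0,0]]
  ],
  "claw": 0,
  "squeeze": 45
}}

```text
clock: 15.75
position: [599.5, -37.1, 117.4]
eef_rot: [-1.566, 0.001, -1.497]
contact_force: [-0.0, -0.5, 0.6]
grip_width: 50.5
```

```bash
python3 go.py 598.8 -36.8 117
```

```text
t 15.75 pos [599.54 -37.09 117.36] rot [-1.57  0.   -1.5 ] w 50.5 F [-0.01 -0.49  0.57]
shift cm [-0.03  0.04 -0.07] turn [-0.  0. -0.]
```

Emit:
{"method": "send_rows", "body": {
  "commands": [
    [[0,-0.5,0,0,0,0],[0,-1.2,0,0,0,0],[0,-2,0,0,0,0],[0,-2.5,0,0,0,0],[0,-2.5,0,0,0,0],[0,-2.5,0,0,0,0],[0,-2,0,0,0,0],[0,-1.2,0,0,0,0],[0,-0.5,0,0,0,0]]
  ]
}}

```text
clock: 16.65
position: [595.0, -36.8, 272.3]
eef_rot: [-1.575, 0.003, -1.497]
contact_force: [-0.1, 0.3, -2.3]
grip_width: 50.7
```

```bash
python3 go.py 412 -294 270
```

```text
t 16.65 pos [594.96 -36.8  272.31] rot [-1.58  0.   -1.5 ] w 50.7 F [-0.14  0.31 -2.27]
shift cm [ 24.31   0.25 -20.14] turn [ 0.  0. -0.]
```

Same shift as for the jar, with the measured overshoot taken into account.

Emit:
{"method": "send_rows", "body": {
  "commands": [
    [[1,0,-0.8,0,0,0],[2,-0.1,-1.6,0,0,0],[3,-0.1,-2.4,0,0,0],[3.2,-0.1,-2.6,0,0,0],[3.2,0,-2.6,0,0,0],[3.2,0,-2.6,0,0,0],[3,0,-2.4,0,0,0],[2.2,0,-1.6,0,0,0],[1.2,0,-0.8,0,0,0],[0.6,0,-0.2,0,0,0]]
  ]
}}

```text
clock: 17.65
position: [417.9, -283.7, 263.5]
eef_rot: [-1.597, 0.012, -1.495]
contact_force: [-0.7, 0.8, -2.0]
grip_width: 51.1
```

```bash
python3 go.py 412 -294 91.5
```

```text
t 17.65 pos [ 417.94 -283.69  263.49] rot [-1.6   0.01 -1.49] w 51.1 F [-0.65  0.77 -1.96]
shift cm [ 1.18 17.2  -0.22] turn [ 0.03  0.01 -0.01]
```

Emit:
{"method": "send_rows", "body": {
  "commands": [
    [[0.5,0.6,-0.2,0.012,0,-0.01],[0.4,1.5,-0.2,0.01,0,0],[0.2,2.5,-0.2,0,0,0],[0,2.5,0,0,0,0],[0,2.5,0,0,0,0],[0,2,0,0,0,0],[0,1.2,0,0,0,0],[0,0.5,0,0,0,0],[0,0,0,0,0,0]]
  ]
}}

```text
clock: 18.55
position: [409.6, -290.7, 119.8]
eef_rot: [-1.576, 0.006, -1.49]
contact_force: [0.2, 0.1, -2.6]
grip_width: 50.4
```

```bash
python3 go.py 412 -294 91.5
```

```text
t 18.55 pos [ 409.64 -290.74  119.84] rot [-1.58  0.01 -1.49] w 50.4 F [ 0.21  0.12 -2.58]
shift cm [0.36 2.83 0.22] turn [ 0.01  0.01 -0.01]
```

Emit:
{"method": "send_rows", "body": {
  "commands": [
    [[0.1,0.5,0,0.005,0.01,-0.007],[0,0.9,0,0,0,0],[0,0.7,0,0,0,0],[0,0.4,0,0,0,0],[0,0.1,0,0,0,0],[0,0,0,0,0,0]]
  ]
}}

```text
clock: 19.15
position: [412.3, -293.7, 94.8]
eef_rot: [-1.566, -0.007, -1.5]
contact_force: [-0.3, 0.7, -3.1]
grip_width: 50.6
```

Emit:
{"method": "send_rows", "body": {
  "commands": [
    [[0,0.2,0,0,0,0],[0,0.15,0,0,0,0]]
  ]
}}

```text
clock: 19.35
position: [412.8, -294.2, 91.7]
eef_rot: [-1.565, -0.008, -1.501]
contact_force: [0.4, 0.3, -1.6]
grip_width: 50.7
```

Emit:
{"method": "send_rows", "body": {
  "commands": [
    [[0,0.15,0,0,0,0],[0,0.1,0,0,0,0]]
  ]
}}

```text
clock: 19.55
position: [413.1, -295.1, 91.3]
eef_rot: [-1.565, -0.009, -1.5]
contact_force: [-1.9, 2.2, 5.5]
grip_width: 50.7
```

Emit:
{"method": "send_rows", "body": {
  "commands": [
    [[0,0,0,0,0,0],[0,0,0,0,0,0],[0,0,0,0,0,0],[0,0,0,0,0,0],[0,0,0,0,0,0]]
  ],
  "claw": 1
}}

```text
clock: 20.05
position: [414.8, -296.5, 92.8]
eef_rot: [-1.562, -0.012, -1.5]
contact_force: [0.3, -0.4, -0.1]
grip_width: 85.5
```

Emit:
{"method": "send_rows", "body": {
  "commands": [
    [[0,-0.8,0,0,0,0],[0,-2,0,0,0,0],[0,-3,0,0,0,0],[0,-3.5,0,0,0,0],[0,-2.5,0,0,0,0],[0,-1.5,0,0,0,0],[0,-0.5,0,0,0,0]]
  ]
}}

```text
clock: 20.75
position: [412.4, -293.9, 237.0]
eef_rot: [-1.564, -0.01, -1.5]
contact_force: [0.9, 0.4, -0.0]
grip_width: 85.5
```

```bash
python3 go.py 605.2 -118.5 230
```

```text
t 20.75 pos [ 412.39 -293.91  237.03] rot [-1.56 -0.01 -1.5 ] w 85.5 F [ 0.89  0.36 -0.02]
shift cm [-16.14   0.69  20.47] turn [-0.01 -0.    0.01]
```

Emit:
{"method": "send_rows", "body": {
  "commands": [
    [[-1,-0.1,1.2,-0.005,0,0.01],[-2,-0.1,2.6,0,0,0],[-2.8,0,3.6,0,0,0],[-2.8,0,3.6,0,0,0],[-2.8,0,3.6,0,0,0],[-2.2,0,2.8,0,0,0],[-1.2,0,1.8,0,0,0],[-0.5,0,0.8,0,0,0],[0,0,0,0,0,0]]
  ]
}}

```text
clock: 21.65
position: [608.2, -113.0, 230.5]
eef_rot: [-1.581, 0.009, -1.502]
contact_force: [-0.2, -0.2, -0.7]
grip_width: 85.3
```

```bash
python3 go.py 605.2 -118.5 101; python3 - <<'E'
from h import *
s=sense();c=capture("wrist");cm=cam(c,s);o=c["image"].copy()
yw=.074;R=np.array([[np.cos(yw),-np.sin(yw)],[np.sin(yw),np.cos(yw)]])
q=np.array([[21,32],[-21,32],[-21,-32],[21,-32]])@R.T+[605.2,-118.5]
cv2.polylines(o,[proj(cm,np.c_[q,[145]*4]).round().astype(int)],True,(0,0,255),1)
cv2.imwrite("pics/w4.png",o)
E
```

```text
t 21.65 pos [ 608.24 -113.01  230.48] rot [-1.58  0.01 -1.5 ] w 85.3 F [-0.21 -0.16 -0.73]
shift cm [ 0.65 12.95 -0.21] turn [ 0.01 -0.   -0.01]
```

View pics/w4.png

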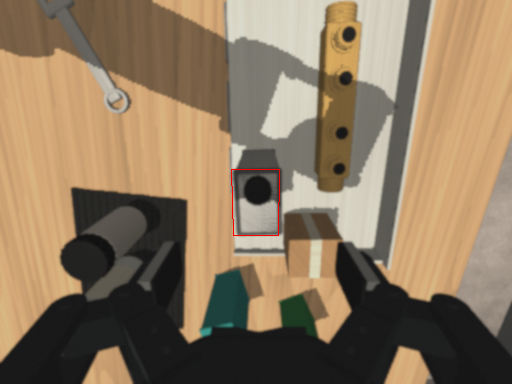

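Emit:
{"method": "send_rows", "body": {
  "commands": [
    [[0.3,0.4,-0.2,0.005,0,-0.005],[0.2,1.2,-0.2,0.005,0,-0.004],[0.1,2,-0.2,0,0,0],[0,2.2,0,0,0,0],[0,2,0,0,0,0],[0,1.4,0,0,0,0],[0,0.8,0,0,0,0],[0,0.2,0,0,0,0],[0,0,0,0,0,0]]
  ]
}}

```text
clock: 22.6
position: [593.3, -129.5, 124.4]
eef_rot: [-1.574, -0.003, -1.516]
contact_force: [-0.8, -0.9, 1.0]
grip_width: 85.3
```

```bash
python3 go.py 605.6 -118.5 101
```

```text
t 22.6 pos [ 593.29 -129.48  124.38] rot [-1.57 -0.   -1.52] w 85.3 F [-0.78 -0.87  0.96]
shift cm [-1.03  2.33  1.3 ] turn [ 0.   -0.02  0.  ]
```

Emit:
{"method": "send_rows", "body": {
  "commands": [
    [[-0.4,0,0.5,0,-0.01,0],[-0.3,0,0.5,0,-0.008,0],[-0.1,0,0.2,0,0,0],[0,0,0,0,0,0]]
  ]
}}

```text
clock: 23.0
position: [608.6, -120.4, 127.7]
eef_rot: [-1.568, -0.005, -1.496]
contact_force: [-0.7, -0.2, 0.1]
grip_width: 85.3
```

```bash
python3 go.py 605.6 -118.5 101
```

```text
t 23.0 pos [ 608.56 -120.37  127.69] rot [-1.57 -0.   -1.5 ] w 85.3 F [-0.68 -0.22  0.07]
shift cm [-0.22  2.67 -0.29] turn [-0.  0.  0.]
```

Emit:
{"method": "send_rows", "body": {
  "commands": [
    [[-0.1,0.4,-0.15,0,0,0],[-0.05,0.7,-0.05,0,0,0],[0,0.7,0,0,0,0],[0,0.4,0,0,0,0],[0,0.1,0,0,0,0],[0,0,0,0,0,0]]
  ]
}}

```text
clock: 23.6
position: [605.9, -118.6, 102.2]
eef_rot: [-1.569, -0.005, -1.495]
contact_force: [0.1, -0.5, -0.1]
grip_width: 85.6
```

```bash
python3 go.py 605.6 -118.5 101
```

```text
t 23.6 pos [ 605.86 -118.59  102.18] rot [-1.57 -0.   -1.49] w 85.6 F [ 0.09 -0.49 -0.13]
shift cm [-0.01  0.12 -0.03] turn [-0.    0.01  0.  ]
```

Emit:
{"method": "send_rows", "body": {
  "commands": [
    [[0,0.1,0,0,0,0],[0,0,0,0,0,0]]
  ]
}}

```text
clock: 23.8
position: [605.8, -118.7, 100.9]
eef_rot: [-1.569, -0.004, -1.495]
contact_force: [-0.5, -0.2, 0.1]
grip_width: 85.5
```

Emit:
{"method": "send_rows", "body": {
  "commands": [
    [[0,0,0,0,0,0],[0,0,0,0,0,0],[0,0,0,0,0,0],[0,0,0,0,0,0],[0,0,0,0,0,0],[0,0,0,0,0,0],[0,0,0,0,0,0],[0,0,0,0,0,0]]
  ],
  "claw": 0,
  "squeeze": 45
}}

```text
clock: 24.6
position: [606.7, -119.0, 101.9]
eef_rot: [-1.567, -0.005, -1.495]
contact_force: [0.0, 0.1, 0.3]
grip_width: 41.9
```

Emit:
{"method": "send_rows", "body": {
  "commands": [
    [[0,-0.5,0,0,0,0],[0,-1.2,0,0,0,0],[0,-2,0,0,0,0],[0,-2.5,0,0,0,0],[0,-2.5,0,0,0,0],[0,-2.5,0,0,0,0],[0,-2.2,0,0,0,0],[0,-1.2,0,0,0,0],[0,-0.5,0,0,0,0]]
  ]
}}

```text
clock: 25.5
position: [600.7, -116.8, 256.5]
eef_rot: [-1.581, -0.0, -1.495]
contact_force: [1.0, -0.7, -3.4]
grip_width: 41.9
```

```bash
python3 go.py 412 -374 255
```

```text
t 25.5 pos [ 600.71 -116.78  256.46] rot [-1.58 -0.   -1.5 ] w 41.9 F [ 0.97 -0.69 -3.38]
shift cm [ 24.22   0.36 -20.76] turn [0.01 0.   0.  ]
```

Emit:
{"method": "send_rows", "body": {
  "commands": [
    [[1,0,-0.8,0,0,0],[2,-0.1,-1.6,0,0,0],[3,-0.1,-2.6,0,0,0],[3.2,-0.1,-2.8,0,0,0],[3.2,0,-2.8,0,0,0],[3.2,0,-2.8,0,0,0],[3,0,-2.4,0,0,0],[2.2,0,-1.6,0,0,0],[1.2,0,-0.8,0.01,0,0],[0.6,0,-0.2,0.01,0,0]]
  ]
}}

```text
clock: 26.5
position: [415.8, -363.8, 247.7]
eef_rot: [-1.582, 0.012, -1.492]
contact_force: [0.2, -0.4, -3.6]
grip_width: 41.9
```

```bash
python3 go.py 412 -370 76.5
```

```text
t 26.5 pos [ 415.8  -363.83  247.71] rot [-1.58  0.01 -1.49] w 41.9 F [ 0.18 -0.41 -3.56]
shift cm [ 0.78 17.12 -0.24] turn [ 0.01  0.01 -0.01]
```

Emit:
{"method": "send_rows", "body": {
  "commands": [
    [[0.4,0.6,-0.1,0.005,0,-0.01],[0.2,1.5,-0.1,0,0,0],[0.1,2.5,0,0,0,0],[0,2.5,0,0,0,0],[0,2.5,0,0,0,0],[0,2,0,0,0,0],[0,1.2,0,0,0,0],[0,0.5,0,0,0,0],[0,0,0,0,0,0]]
  ]
}}

```text
clock: 27.4
position: [411.9, -365.2, 103.3]
eef_rot: [-1.58, 0.008, -1.488]
contact_force: [-0.9, -0.5, -3.8]
grip_width: 41.4
```

```bash
python3 go.py 412 -370 76.5
```

```text
t 27.4 pos [ 411.93 -365.16  103.34] rot [-1.58  0.01 -1.49] w 41.4 F [-0.91 -0.53 -3.77]
shift cm [ 0.5   2.68 -0.01] turn [ 0.01  0.01 -0.01]
```

Emit:
{"method": "send_rows", "body": {
  "commands": [
    [[0.2,0.5,0,0.005,0.01,-0.007],[0.1,0.8,0,0,0,0],[0,0.7,0,0,0,0],[0,0.4,0,0,0,0],[0,0.1,0,0,0,0],[0,0,0,0,0,0]]
  ]
}}

```text
clock: 28.0
position: [414.5, -370.7, 79.7]
eef_rot: [-1.57, -0.006, -1.499]
contact_force: [0.3, -0.1, -3.5]
grip_width: 41.8
```

Emit:
{"method": "send_rows", "body": {
  "commands": [
    [[0,0.2,0,0,0,0],[0,0.15,0,0,0,0]]
  ]
}}

```text
clock: 28.2
position: [414.9, -371.2, 76.6]
eef_rot: [-1.569, -0.007, -1.499]
contact_force: [1.1, 0.4, -3.4]
grip_width: 41.8
```

Emit:
{"method": "send_rows", "body": {
  "commands": [
    [[0,0.15,0,0,0,0],[0,0.12,0,0,0,0]]
  ]
}}

```text
clock: 28.4
position: [415.2, -371.6, 75.7]
eef_rot: [-1.57, -0.007, -1.499]
contact_force: [-2.8, 2.6, 7.6]
grip_width: 41.8
```

Emit:
{"method": "send_rows", "body": {
  "commands": [
    [[0,0,0,0,0,0],[0,0,0,0,0,0],[0,0,0,0,0,0],[0,0,0,0,0,0],[0,0,0,0,0,0]]
  ],
  "claw": 1
}}

```text
clock: 28.9
position: [417.3, -373.7, 78.0]
eef_rot: [-1.565, -0.012, -1.499]
contact_force: [0.1, -0.1, -0.0]
grip_width: 85.7
```

Emit:
{"method": "send_rows", "body": {
  "commands": [
    [[0,-0.8,0,0,0,0],[0,-2,0,0,0,0],[0,-3,0,0,0,0],[0,-3.5,0,0,0,0],[0,-3.5,0,0,0,0],[0,-1.5,0,0,0,0],[0,-0.5,0,0,0,0]]
  ]
}}

```text
clock: 29.6
position: [415.3, -370.9, 232.2]
eef_rot: [-1.568, -0.009, -1.499]
contact_force: [-0.4, -0.2, -0.2]
grip_width: 85.1
```

```bash
python3 go.py 689.7 -28.5 230 -1.489;  python3 - <<'E'
from h import *
cv2.imwrite("pics/s2.png",capture("scene")["image"])
E
```

```text
t 29.6 pos [ 415.32 -370.93  232.18] rot [-1.57 -0.01 -1.5 ] w 85.1 F [-0.36 -0.15 -0.22]
shift cm [-32.18   0.03  29.83] turn [-0.   -0.01  0.01]
```

View pics/s2.png

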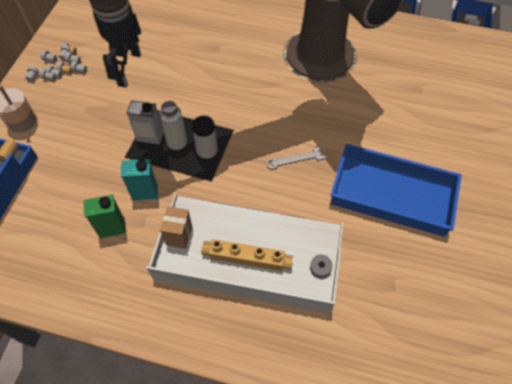

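The scene view shows tin (143,122), can (174,128) and jar (205,138) upright on the mat, and the manifold (247,255) free. Next I go to the manifold.

Emit:
{"method": "send_rows", "body": {
  "commands": [
    [[-1.5,-0.1,1.4,0,0,0.01],[-3,-0.1,2.8,0,0,0],[-3.4,0,3.2,0,0,0],[-3.4,0,3.2,0,0,0],[-3.4,0,3.2,0,0,0],[-3.4,0,3.2,0,0,0],[-3.4,0,3.2,0,0,0],[-3.2,0,3,0,0,0],[-2.4,0,2.2,0,0,0],[-1.2,0,1.2,0,0,0]]
  ]
}}

```text
clock: 30.65
position: [662.8, -60.1, 221.8]
eef_rot: [-1.584, 0.006, -1.507]
contact_force: [-0.4, -0.9, 0.5]
grip_width: 85.3
```

```bash
python3 go.py 689.7 -28.5 230 -1.489
```

```text
t 30.65 pos [662.81 -60.07 221.77] rot [-1.58  0.01 -1.51] w 85.3 F [-0.38 -0.86  0.48]
shift cm [-2.98 -0.84  2.88] turn [ 0.01 -0.02 -0.01]
```

Emit:
{"method": "send_rows", "body": {
  "commands": [
    [[-0.9,0,0.9,0.007,-0.01,-0.005],[-0.9,0,0.9,0.005,-0.008,0],[-0.6,0,0.6,0,0,0],[-0.3,0,0.3,0,0,0],[0,0,0,0,0,0],[0,0,0,0,0,0]]
  ]
}}

```text
clock: 31.25
position: [686.9, -31.6, 218.2]
eef_rot: [-1.578, -0.0, -1.488]
contact_force: [-0.5, -0.2, -0.5]
grip_width: 85.2
```

```bash
python3 go.py 689.7 -28.5 230 -1.489; python3 - <<'E'
from h import *
s=sense();c=capture("wrist");cm=cam(c,s);o=c["image"].copy()
yw=.082;R=np.array([[np.cos(yw),-np.sin(yw)],[np.sin(yw),np.cos(yw)]])
q=np.array([[18,82],[-18,82],[-18,-82],[18,-82]])@R.T+[689.7,-28.5]
cv2.polylines(o,[proj(cm,np.c_[q,[66]*4]).round().astype(int)],True,(0,0,255),1)
a=np.linspace(0,6.28,30)
for y in(-66,-27,27,66):
    p=R@[0,y]+[689.7,-28.5]
    cv2.polylines(o,[proj(cm,np.c_[p[0]+10.5*np.cos(a),p[1]+10.5*np.sin(a),82+0*a]).round().astype(int)],True,(0,255,0),1)
cv2.imwrite("pics/w5.png",cv2.resize(o,(800,600)))
E
```

```text
t 31.25 pos [686.93 -31.59 218.21] rot [-1.58 -0.   -1.49] w 85.2 F [-0.48 -0.21 -0.52]
shift cm [-0.28 -1.18  0.29] turn [0.01 0.   0.  ]
```

View pics/w5.png

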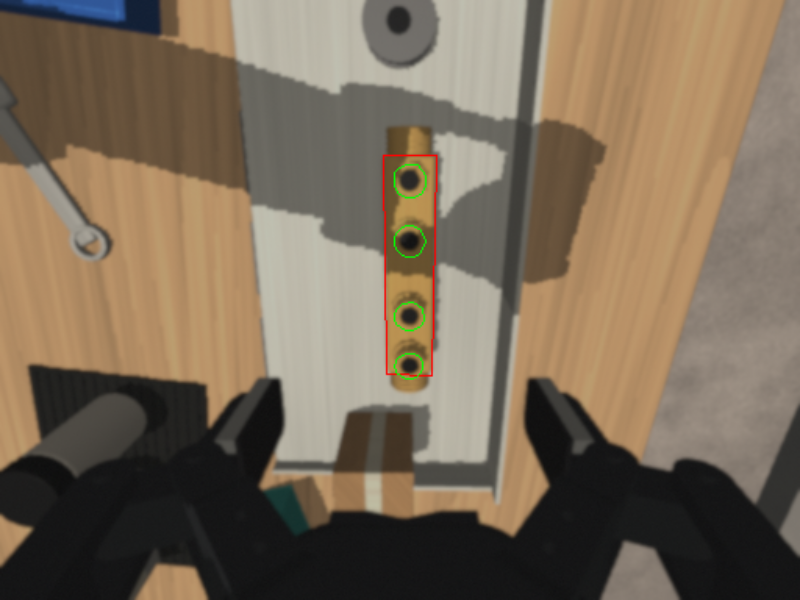

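The outline fits the bar and all four outlets (410, 180 to 367). I descend.

Emit:
{"method": "send_rows", "body": {
  "commands": [
    [[-0.1,0.5,0.1,0.007,0,0],[-0.1,1.5,0.2,0,0,0],[0,2.2,0,0,0,0],[0,2.2,0,0,0,0],[0,2,0,0,0,0],[0,1.2,0,0,0,0],[0,0.5,0,0,0,0],[0,0,0,0,0,0]]
  ]
}}

```text
clock: 32.1
position: [688.3, -31.6, 109.4]
eef_rot: [-1.571, -0.001, -1.492]
contact_force: [-0.4, 0.2, -0.7]
grip_width: 85.5
```

```bash
python3 go.py 689.7 -28.5 35 -1.489
```

```text
t 32.1 pos [688.26 -31.61 109.38] rot [-1.57 -0.   -1.49] w 85.5 F [-0.41  0.18 -0.75]
shift cm [-0.3   7.44  0.17] turn [ 0. -0.  0.]
```

Emit:
{"method": "send_rows", "body": {
  "commands": [
    [[-0.15,0.5,0.1,0,0,0],[-0.1,1.2,0.05,0,0,0],[0,1.6,0,0,0,0],[0,1.4,0,0,0,0],[0,0.8,0,0,0,0],[0,0.3,0,0,0,0],[0,0,0,0,0,0]]
  ]
}}

```text
clock: 32.8
position: [691.6, -28.8, 48.4]
eef_rot: [-1.567, -0.001, -1.492]
contact_force: [0.1, -0.4, -0.7]
grip_width: 85.0
```

```bash
python3 go.py 689.7 -28.5 35 -1.489
```

```text
t 32.8 pos [691.62 -28.84  48.41] rot [-1.57 -0.   -1.49] w 85.0 F [ 0.14 -0.44 -0.69]
shift cm [-0.05  1.34 -0.19] turn [-0. -0.  0.]
```

Emit:
{"method": "send_rows", "body": {
  "commands": [
    [[0,0.5,-0.1,0,0,0],[0,0.5,-0.1,0,0,0],[0,0.2,0,0,0,0],[0,0,0,0,0,0]]
  ]
}}

```text
clock: 33.2
position: [690.4, -29.2, 36.5]
eef_rot: [-1.565, -0.002, -1.492]
contact_force: [-0.6, -0.3, -0.1]
grip_width: 85.6
```

```bash
python3 go.py 689.7 -28.5 35 -1.489
```

```text
t 33.2 pos [690.39 -29.23  36.49] rot [-1.57 -0.   -1.49] w 85.6 F [-0.61 -0.31 -0.08]
shift cm [-0.08  0.15 -0.06] turn [-0.01 -0.    0.  ]
```

Emit:
{"method": "send_rows", "body": {
  "commands": [
    [[0,0.1,-0.05,-0.006,0,0],[0,0,0,0,0,0]]
  ]
}}

```text
clock: 33.4
position: [690.2, -29.3, 36.0]
eef_rot: [-1.571, -0.002, -1.492]
contact_force: [-0.9, 0.4, -0.2]
grip_width: 85.5
```

Emit:
{"method": "send_rows", "body": {
  "commands": [
    [[0,0,0,0,0,0],[0,0,0,0,0,0],[0,0,0,0,0,0],[0,0,0,0,0,0],[0,0,0,0,0,0],[0,0,0,0,0,0],[0,0,0,0,0,0],[0,0,0,0,0,0],[0,0,0,0,0,0]]
  ],
  "claw": 0,
  "squeeze": 90
}}

```text
clock: 34.3
position: [690.9, -29.4, 37.1]
eef_rot: [-1.57, -0.002, -1.492]
contact_force: [0.2, -0.3, -0.1]
grip_width: 34.6
```

Emit:
{"method": "send_rows", "body": {
  "commands": [
    [[0,-0.4,0,0,0,0],[0,-0.8,0,0,0,0],[0,-1.5,0,0,0,0],[0,-2,0,0,0,0],[0,-2,0,0,0,0],[0,-1.5,0,0,0,0],[0,-0.8,0,0,0,0],[0,-0.3,0,0,0,0]]
  ]
}}

```text
clock: 35.1
position: [682.1, -28.2, 126.1]
eef_rot: [-1.59, 0.002, -1.492]
contact_force: [-0.5, -0.4, -8.4]
grip_width: 34.7
```

```bash
python3 go.py 418 263 150 -1.623; python3 - <<'E'
from h import *
cv2.imwrite("pics/w6.png",capture("wrist")["image"])
E
```

```text
t 35.1 pos [682.08 -28.18 126.09] rot [-1.59  0.   -1.49] w 34.7 F [-0.51 -0.43 -8.44]
shift cm [-31.12  -1.87 -24.06] turn [ 0.02  0.13 -0.  ]
```

View pics/w6.png

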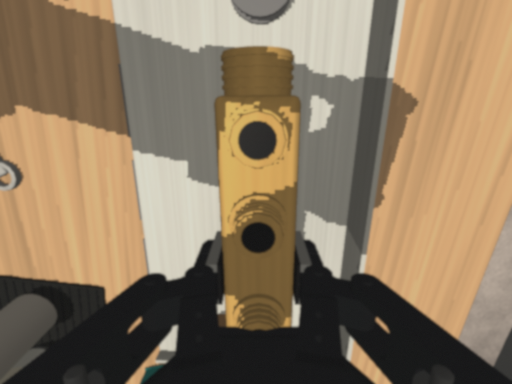

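Emit:
{"method": "send_rows", "body": {
  "commands": [
    [[-0.8,-0.5,-0.6,0.01,0,0],[-1.8,-0.6,-1.4,0.01,0,0],[-2.6,-0.4,-2,0,0,0],[-3,-0.2,-2.3,0,0,0],[-3,-0.1,-2.3,0,0,0],[-3,0,-2.3,0,0,0],[-3,0,-2.3,0,0,0],[-3,0,-2.3,0,0,0],[-2.6,0,-2,0,0,0],[-2,0,-1.6,0,0,0]]
  ]
}}

```text
clock: 36.15
position: [455.7, 211.4, 140.7]
eef_rot: [-1.58, 0.004, -1.499]
contact_force: [0.6, -0.6, -8.1]
grip_width: 34.8
```

```bash
python3 go.py 418 263 150 -1.623
```

```text
t 36.15 pos [455.68 211.44 140.66] rot [-1.58  0.   -1.5 ] w 34.8 F [ 0.57 -0.57 -8.05]
shift cm [-5.42 -0.88 -3.4 ] turn [ 0.01  0.12 -0.  ]
```

Emit:
{"method": "send_rows", "body": {
  "commands": [
    [[-1.4,-0.2,-1,0.005,0.01,0],[-1.3,-0.2,-0.8,0.005,0.02,0],[-1,-0.1,-0.6,0,0.025,0],[-0.6,0,-0.3,0,0.025,0],[-0.2,0,-0.1,0,0.02,0],[0,0,0,0,0.01,0],[0,0,0,0,0,0]]
  ]
}}

```text
clock: 36.85
position: [410.6, 258.2, 143.5]
eef_rot: [-1.581, 0.002, -1.606]
contact_force: [0.3, 0.4, -7.7]
grip_width: 34.7
```

```bash
python3 go.py 418 263 70 -1.623; python3 - <<'E'
from h import *
c=capture("top");cv2.imwrite("pics/t3.png",c["image"]);crop(c["image"],50,190,220,300,4,"t3z.png")
cv2.imwrite("pics/w7.png",capture("wrist")["image"])
E
```

```text
t 36.85 pos [410.64 258.18 143.47] rot [-1.58  0.   -1.61] w 34.7 F [ 0.29  0.45 -7.68]
shift cm [-0.49  7.34  0.79] turn [ 0.01  0.02 -0.  ]
```

View pics/t3z.png

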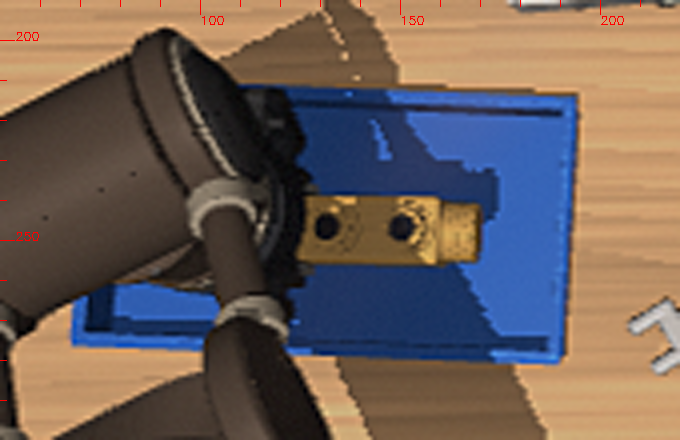

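View pics/w7.png

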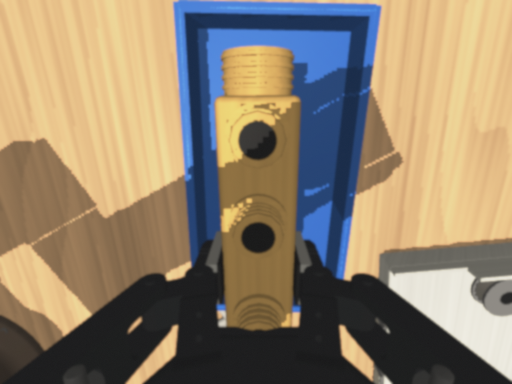

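```bash
python3 - <<'E'
from h import *
s=sense();cm=cam(capture("wrist"),s)
print(back(cm,[[175,4],[381,6],[195,270],[341,275]],50))
T=cam(capture("top"))
t=lambda *p:np.array(p)/4+[50,190]-.4
print(back(T,[t(578,94),t(562,362),t(72,344)],50))
im=cv2.imread("pics/top0.png");crop(im,55,195,210,295,5,"t0tray.png")
E
```

```text
[[352.55 412.59  50.  ]
 [508.49 405.12  50.  ]
 [342.08 177.83  50.  ]
 [492.37 167.48  50.  ]]
[[492.69 116.96  50.  ]
 [334.72 125.46  50.  ]
 [349.74 411.83  50.  ]]
```

View pics/t0tray.png

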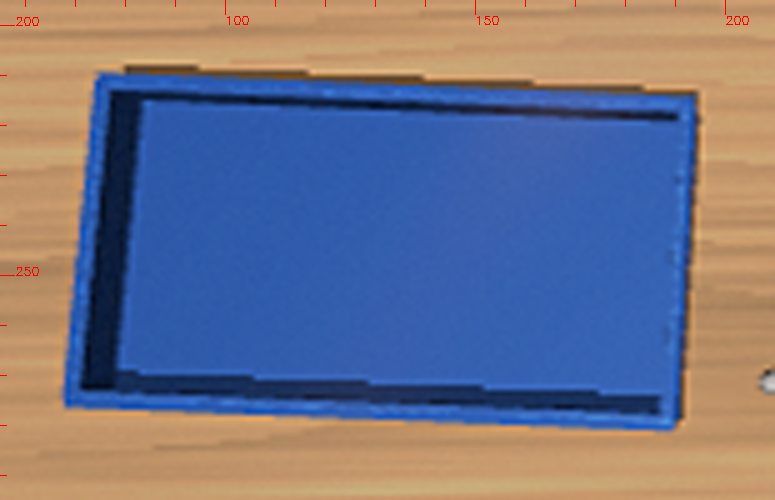

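Emit:
{"method": "send_rows", "body": {
  "commands": [
    [[-0.3,0,0.4,0.006,0.01,0],[-0.2,0.6,0.4,0.005,0.007,0],[-0.1,1.4,0.2,0,0,0],[0,2,0,0,0,0],[0,2,0,0,0,0],[0,1.2,0,0,0,0],[0,0.6,0,0,0,0],[0,0.1,0,0,0,0],[0,0,0,0,0,0]]
  ]
}}

```text
clock: 37.95
position: [428.2, 265.6, 61.9]
eef_rot: [-1.562, 0.005, -1.629]
contact_force: [-0.1, -0.5, -6.9]
grip_width: 34.4
```

```bash
python3 go.py 421 265 12 -1.623
```

```text
t 37.95 pos [428.24 265.58  61.87] rot [-1.56  0.01 -1.63] w 34.4 F [-0.06 -0.46 -6.86]
shift cm [ 0.13  4.98 -0.76] turn [-0.01 -0.01 -0.01]
```

Emit:
{"method": "send_rows", "body": {
  "commands": [
    [[0.1,0.4,-0.3,-0.008,-0.005,-0.005],[0,0.8,-0.3,0,0,0],[0,1.2,0,0,0,0],[0,1,0,0,0,0],[0,0.6,0,0,0,0],[0,0.1,0,0,0,0],[0,0,0,0,0,0]]
  ]
}}

```text
clock: 38.65
position: [423.8, 266.1, 19.3]
eef_rot: [-1.567, 0.002, -1.624]
contact_force: [0.4, -0.1, -8.1]
grip_width: 34.7
```

```bash
python3 go.py 421 265 11 -1.623
```

```text
t 38.65 pos [423.78 266.08  19.27] rot [-1.57  0.   -1.62] w 34.7 F [ 0.42 -0.07 -8.14]
shift cm [ 0.12  0.83 -0.27] turn [-0. -0. -0.]
```

Emit:
{"method": "send_rows", "body": {
  "commands": [
    [[0,0.3,-0.1,0,0,0],[0,0.3,0,0,0,0],[0,0.1,0,0,0,0]]
  ]
}}

```text
clock: 38.95
position: [423.6, 266.5, 12.4]
eef_rot: [-1.565, 0.003, -1.624]
contact_force: [1.0, -0.2, -8.1]
grip_width: 34.6
```

Emit:
{"method": "send_rows", "body": {
  "commands": [
    [[0,0.15,0,0,0,0],[0,0.1,0,0,0,0]]
  ]
}}

```text
clock: 39.15
position: [423.8, 266.8, 11.0]
eef_rot: [-1.566, 0.003, -1.624]
contact_force: [-3.6, -1.7, 7.4]
grip_width: 34.8
```

Contact with the tray floor: release and rise.

Emit:
{"method": "send_rows", "body": {
  "commands": [
    [[0,0,0,0,0,0],[0,0,0,0,0,0],[0,0,0,0,0,0],[0,0,0,0,0,0],[0,0,0,0,0,0]]
  ],
  "claw": 1
}}

```text
clock: 39.65
position: [430.4, 270.1, 15.5]
eef_rot: [-1.553, 0.01, -1.624]
contact_force: [1.0, -0.1, 0.0]
grip_width: 85.2
```

Emit:
{"method": "send_rows", "body": {
  "commands": [
    [[0,-0.8,0,0,0,0],[0,-1.8,0,0,0,0],[0,-3,0,0,0,0],[0,-4,0,0,0,0],[0,-4,0,0,0,0],[0,-4,0,0,0,0],[0,-2.5,0,0,0,0],[0,-1,0,0,0,0]]
  ]
}}

```text
clock: 40.45
position: [424.5, 267.1, 235.4]
eef_rot: [-1.557, 0.008, -1.624]
contact_force: [0.9, 0.3, -0.0]
grip_width: 85.5
```

```bash
python3 go.py 417.6 -371.5 240 -1.50; python3 - <<'E'
from h import *
cv2.imwrite("pics/w8.png",capture("wrist")["image"])
E
```

```text
t 40.45 pos [424.52 267.08 235.35] rot [-1.56  0.01 -1.62] w 85.5 F [ 0.93  0.27 -0.01]
shift cm [63.8  -0.94  2.71] turn [-0.01 -0.12 -0.01]
```

View pics/w8.png

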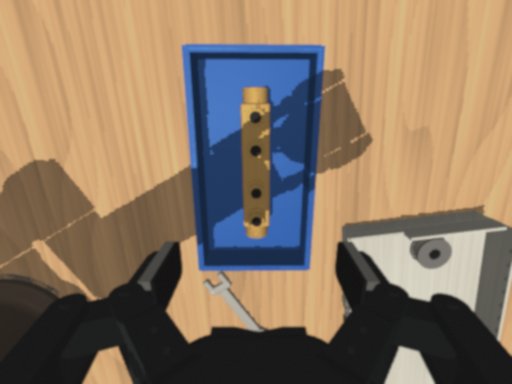

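The manifold lies flat in the tray, lengthwise, with its outlets up (256, 88 to 235). I go back for the jar.

Emit:
{"method": "send_rows", "body": {
  "commands": [
    [[1.5,0,0,-0.005,-0.03,-0.005],[3,0,0,-0.005,-0.03,-0.003],[4,0,0,0,-0.03,0],[4.5,0,0,0,-0.02,0],[4.5,0,0,0,0,0],[4.5,0,0,0,0,0],[4.5,0,0,0,0,0],[4.5,0,0,0,0,0],[4.5,0,0,0,0,0],[3,0,0,0,0,0]]
  ]
}}

```text
clock: 41.5
position: [434.9, -126.3, 222.4]
eef_rot: [-1.583, 0.004, -1.499]
contact_force: [0.6, 0.6, -0.3]
grip_width: 85.2
```

```bash
python3 go.py 417.8 -214.4 200 -1.499
```

```text
t 41.5 pos [ 434.93 -126.33  222.42] rot [-1.58  0.   -1.5 ] w 85.2 F [ 0.57  0.61 -0.32]
shift cm [ 8.67  2.23 -2.32] turn [ 0.01  0.   -0.  ]
```

Emit:
{"method": "send_rows", "body": {
  "commands": [
    [[2.6,0,-0.7,0.005,0,0],[2.4,0,-0.6,0.005,0,0],[1.6,0,-0.4,0,0,0],[0.9,0,-0.2,0,0,0],[0.4,0,0,0,0,0],[0,0,0,0,0,0],[0,0,0,0,0,0]]
  ]
}}

```text
clock: 42.2
position: [415.0, -210.4, 212.1]
eef_rot: [-1.587, 0.014, -1.507]
contact_force: [1.1, 0.4, 0.1]
grip_width: 85.7
```

```bash
python3 go.py 417.8 -214.4 61 -1.499; python3 - <<'E'
from h import *
s=sense();c=capture("wrist");cm=cam(c,s);o=c["image"].copy();a=np.linspace(0,6.28,40)
for p,z,r in(((417.8,-214.4),114,27),((413,-295),149,19)):
    cv2.polylines(o,[proj(cm,np.c_[p[0]+r*np.cos(a),p[1]+r*np.sin(a),z+0*a]).round().astype(int)],True,(0,0,255),1)
cv2.imwrite("pics/w9.png",o)
E
```

```text
t 42.2 pos [ 414.99 -210.42  212.05] rot [-1.59  0.01 -1.51] w 85.7 F [1.12 0.37 0.09]
shift cm [ 0.63 15.09  0.49] turn [ 0.02 -0.01 -0.01]
```

View pics/w9.png

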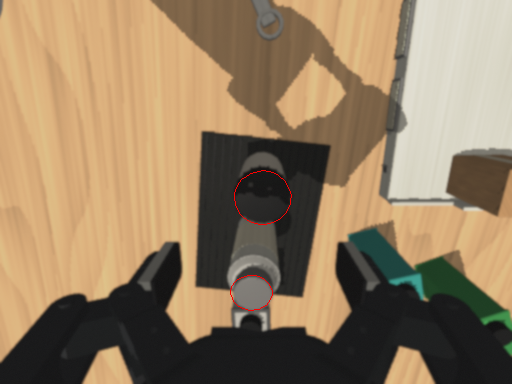

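Emit:
{"method": "send_rows", "body": {
  "commands": [
    [[0.3,0.4,0.2,0.01,-0.005,-0.008],[0.2,1.2,0.1,0.006,-0.003,-0.005],[0,1.5,0,0,0,0],[0,1.5,0,0,0,0],[0,0.8,0,0,0,0],[0,0.2,0,0,0,0],[0,0,0,0,0,0]]
  ]
}}

```text
clock: 42.95
position: [421.1, -212.5, 154.8]
eef_rot: [-1.564, -0.003, -1.49]
contact_force: [0.7, -1.0, -0.1]
grip_width: 85.2
```

```bash
python3 go.py 417.8 -214.4 61 -1.499
```

```text
t 42.95 pos [ 421.14 -212.45  154.79] rot [-1.56 -0.   -1.49] w 85.2 F [ 0.68 -0.98 -0.1 ]
shift cm [ 0.14  9.38 -0.41] turn [-0.01  0.01  0.  ]
```

Emit:
{"method": "send_rows", "body": {
  "commands": [
    [[0.1,0.4,-0.2,-0.005,0.006,0],[0,1.2,-0.1,0,0,0],[0,2,0,0,0,0],[0,2,0,0,0,0],[0,1.4,0,0,0,0],[0,0.6,0,0,0,0],[0,0.1,0,0,0,0],[0,0,0,0,0,0]]
  ]
}}

```text
clock: 43.75
position: [420.7, -216.0, 75.8]
eef_rot: [-1.564, -0.007, -1.497]
contact_force: [0.9, -0.2, 0.7]
grip_width: 85.5
```

```bash
python3 go.py 417.8 -214.4 61 -1.499
```

```text
t 43.75 pos [ 420.69 -215.96   75.8 ] rot [-1.56 -0.01 -1.5 ] w 85.5 F [ 0.89 -0.23  0.74]
shift cm [-0.19  1.48 -0.29] turn [-0.01  0.    0.01]
```

Emit:
{"method": "send_rows", "body": {
  "commands": [
    [[-0.15,0.5,-0.2,-0.005,0,0.006],[-0.1,0.5,-0.1,0,0,0],[0,0.4,0,0,0,0],[0,0,0,0,0,0]]
  ]
}}

```text
clock: 44.15
position: [418.9, -214.6, 62.6]
eef_rot: [-1.566, -0.003, -1.497]
contact_force: [0.2, 0.3, -0.2]
grip_width: 85.5
```

```bash
python3 go.py 417.8 -214.4 61 -1.499
```

```text
t 44.15 pos [ 418.89 -214.58   62.6 ] rot [-1.57 -0.   -1.5 ] w 85.5 F [ 0.17  0.3  -0.18]
shift cm [-0.03  0.16 -0.11] turn [-0.01  0.    0.  ]
```

Emit:
{"method": "send_rows", "body": {
  "commands": [
    [[-0.05,0.15,-0.1,0,0,0],[-0.05,0.1,-0.08,0,0,0]]
  ]
}}

```text
clock: 44.35
position: [417.4, -213.9, 60.2]
eef_rot: [-1.565, -0.004, -1.497]
contact_force: [0.6, 0.6, -0.3]
grip_width: 85.5
```

Emit:
{"method": "send_rows", "body": {
  "commands": [
    [[-0.04,0.02,-0.04,0,0,0],[-0.04,0.02,-0.04,0,0,0],[-0.03,0.02,-0.04,0,0,0],[-0.03,0.02,-0.04,0,0,0],[-0.02,0,-0.03,0,0,0],[0,0,0,0,0,0],[0,0,0,0,0,0]]
  ],
  "claw": 0,
  "squeeze": 45
}}

```text
clock: 45.05
position: [416.2, -212.9, 60.1]
eef_rot: [-1.563, -0.006, -1.497]
contact_force: [0.7, 0.5, 0.2]
grip_width: 52.9
```

Emit:
{"method": "send_rows", "body": {
  "commands": [
    [[0,-0.5,0,0,0,0],[0,-1.2,0,0,0,0],[0,-2,0,0,0,0],[0,-2.5,0,0,0,0],[0,-2.5,0,0,0,0],[0,-2.5,0,0,0,0],[0,-2,0,0,0,0],[0,-1,0,0,0,0],[0,-0.4,0,0,0,0]]
  ]
}}

```text
clock: 45.95
position: [409.1, -208.6, 211.1]
eef_rot: [-1.574, 0.003, -1.497]
contact_force: [0.5, 0.7, -2.3]
grip_width: 52.9
```

```bash
python3 go.py 592.8 45.3 200 -1.497
```

```text
t 45.95 pos [ 409.1  -208.57  211.11] rot [-1.57  0.   -1.5 ] w 52.9 F [ 0.45  0.69 -2.28]
shift cm [-23.95   1.11  20.21] turn [ 0.  0. -0.]
```

Emit:
{"method": "send_rows", "body": {
  "commands": [
    [[-1,0,0.8,0,0,0],[-2,0,1.7,0,0,0],[-3,0,2.6,0,0,0],[-3.2,0,2.8,0,0,0],[-3.2,0,2.8,0,0,0],[-3.2,0,2.8,0,0,0],[-2.8,0,2.6,0,0,0],[-2,0,1.8,0,0,0],[-1,0,1,0,0,0],[-0.4,0,0.5,0,0,0]]
  ]
}}

```text
clock: 46.95
position: [586.3, 40.1, 196.3]
eef_rot: [-1.596, 0.01, -1.5]
contact_force: [-0.5, -0.8, -2.5]
grip_width: 52.8
```

```bash
python3 go.py 592.8 45.3 88 -1.497
```

```text
t 46.95 pos [586.26  40.15 196.29] rot [-1.6   0.01 -1.5 ] w 52.8 F [-0.48 -0.77 -2.52]
shift cm [-0.36 10.81  0.96] turn [ 0.03 -0.   -0.01]
```

Emit:
{"method": "send_rows", "body": {
  "commands": [
    [[-0.2,0.4,0.3,0.014,0,-0.005],[-0.1,1,0.2,0.008,0,-0.004],[0,1.8,0,0,0,0],[0,2,0,0,0,0],[0,1.6,0,0,0,0],[0,1,0,0,0,0],[0,0.3,0,0,0,0],[0,0,0,0,0,0]]
  ]
}}

```text
clock: 47.75
position: [584.4, 37.3, 107.1]
eef_rot: [-1.58, -0.002, -1.508]
contact_force: [-0.4, 0.4, -3.2]
grip_width: 52.8
```

```bash
python3 go.py 592.8 45.3 88 -1.497
```

```text
t 47.75 pos [584.37  37.34 107.14] rot [-1.58 -0.   -1.51] w 52.8 F [-0.37  0.43 -3.15]
shift cm [-0.75  1.9   0.91] turn [ 0.01 -0.01  0.  ]
```

Emit:
{"method": "send_rows", "body": {
  "commands": [
    [[-0.3,0,0.3,0.005,-0.006,0],[-0.2,0,0.3,0.003,-0.004,0],[-0.1,0.1,0.1,0,0,0],[0,0.4,0,0,0,0],[0,0.4,0,0,0,0],[0,0.2,0,0,0,0],[0,0,0,0,0,0]]
  ]
}}

```text
clock: 48.45
position: [594.5, 44.3, 98.8]
eef_rot: [-1.565, -0.003, -1.497]
contact_force: [0.2, 0.2, -3.4]
grip_width: 53.0
```

```bash
python3 go.py 592.8 45.3 88 -1.497
```

```text
t 48.45 pos [594.48  44.29  98.77] rot [-1.56 -0.   -1.5 ] w 53.0 F [ 0.21  0.18 -3.42]
shift cm [-0.12  1.08 -0.17] turn [-0.01  0.    0.  ]
```

Emit:
{"method": "send_rows", "body": {
  "commands": [
    [[-0.08,0.3,-0.1,0,0,0],[-0.03,0.4,0,0,0,0],[0,0.3,0,0,0,0],[0,0,0,0,0,0]]
  ]
}}

```text
clock: 48.85
position: [592.9, 45.3, 87.5]
eef_rot: [-1.566, -0.003, -1.497]
contact_force: [-0.4, 0.1, -2.7]
grip_width: 52.9
```

```bash
python3 go.py 592.8 45.3 86.3 -1.497
```

```text
t 48.85 pos [592.92  45.31  87.49] rot [-1.57 -0.   -1.5 ] w 52.9 F [-0.36  0.1  -2.65]
shift cm [-0.    0.12 -0.01] turn [-0.01  0.    0.  ]
```

Emit:
{"method": "send_rows", "body": {
  "commands": [
    [[0,0.15,0,0,0,0],[0,0.1,0,0,0,0]]
  ]
}}

```text
clock: 49.05
position: [593.3, 45.3, 86.0]
eef_rot: [-1.565, -0.003, -1.497]
contact_force: [-3.3, -0.3, 7.0]
grip_width: 53.1
```

Contact at the right height; release and rise. Next is the can, at (413.0, -294.8, 91.3) as it was let go.

Emit:
{"method": "send_rows", "body": {
  "commands": [
    [[0,0,0,0,0,0],[0,0,0,0,0,0],[0,0,0,0,0,0],[0,0,0,0,0,0],[0,0,0,0,0,0]]
  ],
  "claw": 1
}}

```text
clock: 49.55
position: [596.2, 45.3, 88.3]
eef_rot: [-1.559, -0.003, -1.497]
contact_force: [0.1, -0.9, 0.1]
grip_width: 85.4
```

Emit:
{"method": "send_rows", "body": {
  "commands": [
    [[0,-0.8,0,0,0,0],[0,-2,0,0,0,0],[0,-3,0,0,0,0],[0,-3.5,0,0,0,0],[0,-3.5,0,0,0,0],[0,-2,0,0,0,0],[0,-0.8,0,0,0,0]]
  ]
}}

```text
clock: 50.25
position: [592.5, 45.6, 250.1]
eef_rot: [-1.564, -0.003, -1.497]
contact_force: [0.1, 0.0, -0.7]
grip_width: 85.3
```

```bash
python3 go.py 413 -294.8 235 -1.50
```

```text
t 50.25 pos [592.46  45.61 250.12] rot [-1.56 -0.   -1.5 ] w 85.3 F [ 0.09  0.02 -0.67]
shift cm [ 32.62   1.47 -20.42] turn [-0.01  0.    0.  ]
```

Emit:
{"method": "send_rows", "body": {
  "commands": [
    [[1.5,0,-0.9,0,0,0],[3,0,-1.8,0,0,0],[4,0,-2.6,0,0,0],[4.2,0,-2.8,0,0,0],[4.2,0,-2.8,0,0,0],[4.2,0,-2.8,0,0,0],[3.6,0,-2.4,0,0,0],[2.6,0,-1.6,0,0,0],[1.5,0,-0.8,0.005,0,0],[0.6,0,-0.2,0.005,0,0]]
  ]
}}

```text
clock: 51.25
position: [412.7, -267.2, 237.8]
eef_rot: [-1.572, 0.004, -1.494]
contact_force: [0.5, 0.6, 0.6]
grip_width: 85.2
```

```bash
python3 go.py 413 -294.8 91.5 -1.50
```

```text
t 51.25 pos [ 412.66 -267.22  237.82] rot [-1.57  0.   -1.49] w 85.2 F [0.45 0.62 0.62]
shift cm [ 2.81 14.62 -0.17] turn [ 0.    0.01 -0.  ]
```

Emit:
{"method": "send_rows", "body": {
  "commands": [
    [[1,0,0,0,0,0],[0.9,0,0,0,0.005,0],[0.5,0.2,0,0,0,0],[0.2,0.6,0,0,0,0],[0,1.2,0,0,0,0],[0,1.2,0,0,0,0],[0,0.6,0,0,0,0],[0,0,0,0,0,0]]
  ]
}}

```text
clock: 52.05
position: [413.4, -291.4, 192.3]
eef_rot: [-1.576, 0.01, -1.497]
contact_force: [-0.2, 0.9, 0.2]
grip_width: 85.4
```

```bash
python3 go.py 413 -294.8 91.5 -1.50
```

```text
t 52.05 pos [ 413.37 -291.36  192.33] rot [-1.58  0.01 -1.5 ] w 85.4 F [-0.18  0.93  0.23]
shift cm [ 0.44 10.08 -0.01] turn [ 0.01  0.   -0.01]
```

Emit:
{"method": "send_rows", "body": {
  "commands": [
    [[0.1,0.5,0,0.005,0,-0.008],[0.05,1.3,0,0,0,0],[0,2,0,0,0,0],[0,2,0,0,0,0],[0,1.4,0,0,0,0],[0,0.6,0,0,0,0],[0,0.1,0,0,0,0],[0,0,0,0,0,0]]
  ]
}}

```text
clock: 52.85
position: [414.1, -292.8, 108.6]
eef_rot: [-1.569, -0.001, -1.496]
contact_force: [0.5, -0.3, 1.2]
grip_width: 85.4
```

```bash
python3 go.py 413 -294.8 91.5 -1.50
```

```text
t 52.85 pos [ 414.12 -292.76  108.58] rot [-1.57 -0.   -1.5 ] w 85.4 F [ 0.5  -0.32  1.24]
shift cm [ 0.19  1.71 -0.13] turn [-0.  0.  0.]
```

Emit:
{"method": "send_rows", "body": {
  "commands": [
    [[0.05,0.5,-0.1,0,0,0],[0,0.6,-0.08,0,0,0],[0,0.5,-0.05,0,0,0],[-0.03,0,-0.04,0,0,0]]
  ]
}}

```text
clock: 53.25
position: [412.8, -294.6, 93.4]
eef_rot: [-1.566, -0.004, -1.496]
contact_force: [0.5, -0.6, -0.2]
grip_width: 85.3
```

```bash
python3 go.py 413 -294.8 91.5 -1.50
```

```text
t 53.25 pos [ 412.83 -294.61   93.45] rot [-1.57 -0.   -1.5 ] w 85.3 F [ 0.51 -0.57 -0.25]
shift cm [0.02 0.2  0.01] turn [-0.01  0.    0.  ]
```

Emit:
{"method": "send_rows", "body": {
  "commands": [
    [[-0.02,0.2,-0.03,0,0,0]]
  ]
}}

```text
clock: 53.35
position: [412.7, -294.7, 91.6]
eef_rot: [-1.565, -0.005, -1.496]
contact_force: [-0.8, 0.1, -0.1]
grip_width: 85.2
```

Emit:
{"method": "send_rows", "body": {
  "commands": [
    [[-0.02,0.03,-0.03,0,0,0],[-0.02,0.02,-0.03,0,0,0],[-0.02,0.02,-0.03,0,0,0],[-0.02,0.02,-0.03,0,0,0],[-0.01,0,-0.02,0,0,0],[0,0,0,0,0,0],[0,0,0,0,0,0]]
  ],
  "claw": 0,
  "squeeze": 45
}}

```text
clock: 54.05
position: [412.1, -294.2, 91.3]
eef_rot: [-1.563, -0.006, -1.496]
contact_force: [0.1, -0.5, 0.0]
grip_width: 51.0
```

Emit:
{"method": "send_rows", "body": {
  "commands": [
    [[0,-0.5,0,0,0,0],[0,-1.2,0,0,0,0],[0,-2,0,0,0,0],[0,-2.5,0,0,0,0],[0,-2.5,0,0,0,0],[0,-2.5,0,0,0,0],[0,-2,0,0,0,0],[0,-1,0,0,0,0],[0,-0.4,0,0,0,0]]
  ]
}}

```text
clock: 54.95
position: [407.0, -290.8, 243.8]
eef_rot: [-1.571, 0.0, -1.496]
contact_force: [0.4, 0.2, -2.9]
grip_width: 51.0
```

```bash
python3 go.py 599.4 -36.8 230 -1.497
```

```text
t 54.95 pos [ 406.97 -290.83  243.84] rot [-1.57  0.   -1.5 ] w 51.0 F [ 0.36  0.15 -2.93]
shift cm [-23.89   1.39  21.09] turn [ 0.  0. -0.]
```

Emit:
{"method": "send_rows", "body": {
  "commands": [
    [[-1,0,0.8,0,0,0],[-2,0,1.8,0,0,0],[-3,0,2.8,0,0,0],[-3.2,0,3,0,0,0],[-3.2,0,3,0,0,0],[-3.2,0,3,0,0,0],[-2.8,0,2.8,0,0,0],[-2,0,1.9,0,0,0],[-1.1,0,1.1,0,0,0],[-0.4,0,0.6,0,0,0]]
  ]
}}

```text
clock: 55.95
position: [599.1, -39.5, 229.8]
eef_rot: [-1.591, 0.01, -1.5]
contact_force: [0.0, 0.1, -2.7]
grip_width: 50.8
```

```bash
python3 go.py 599.4 -36.8 118 -1.497
```

```text
t 55.95 pos [599.13 -39.49 229.76] rot [-1.59  0.01 -1.5 ] w 50.8 F [ 0.    0.08 -2.73]
shift cm [-0.15 11.18  0.27] turn [ 0.02 -0.   -0.01]
```

Emit:
{"method": "send_rows", "body": {
  "commands": [
    [[-0.2,0.4,0.2,0.012,0,-0.005],[-0.2,1,0.2,0.006,0,-0.004],[-0.1,1.8,0.1,0,0,0],[0,2,0,0,0,0],[0,1.6,0,0,0,0],[0,1,0,0,0,0],[0,0.3,0,0,0,0],[0,0,0,0,0,0]]
  ]
}}

```text
clock: 56.75
position: [597.3, -39.8, 140.7]
eef_rot: [-1.579, -0.002, -1.507]
contact_force: [-0.0, 0.2, -2.7]
grip_width: 50.7
```

```bash
python3 go.py 599.4 -36.8 118 -1.497
```

```text
t 56.75 pos [597.3  -39.84 140.73] rot [-1.58 -0.   -1.51] w 50.7 F [-0.03  0.23 -2.71]
shift cm [-0.29  2.27  0.25] turn [ 0.01 -0.01  0.  ]
```

Emit:
{"method": "send_rows", "body": {
  "commands": [
    [[-0.15,0.3,0.1,0.005,-0.008,0],[-0.1,0.5,0.05,0.003,-0.002,0],[0,0.5,0,0,0,0],[0,0.4,0,0,0,0],[0,0.1,0,0,0,0],[0,0,0,0,0,0]]
  ]
}}

```text
clock: 57.35
position: [600.9, -37.7, 124.2]
eef_rot: [-1.565, -0.003, -1.497]
contact_force: [-0.4, 0.3, -1.3]
grip_width: 50.7
```

```bash
python3 go.py 599.4 -36.8 118 -1.497
```

```text
t 57.35 pos [600.93 -37.67 124.21] rot [-1.56 -0.   -1.5 ] w 50.7 F [-0.37  0.31 -1.28]
shift cm [-0.1   0.62 -0.15] turn [-0.01  0.    0.  ]
```

Emit:
{"method": "send_rows", "body": {
  "commands": [
    [[-0.08,0.3,-0.12,0,0,0],[-0.02,0.25,-0.03,0,0,0],[0,0.05,0,0,0,0]]
  ]
}}

```text
clock: 57.65
position: [599.6, -36.6, 118.1]
eef_rot: [-1.564, -0.003, -1.497]
contact_force: [0.3, 1.0, -2.5]
grip_width: 50.8
```

Emit:
{"method": "send_rows", "body": {
  "commands": [
    [[0,0.12,0,0,0,0],[0,0.1,0,0,0,0]]
  ]
}}

```text
clock: 57.85
position: [600.0, -36.8, 117.2]
eef_rot: [-1.564, -0.003, -1.497]
contact_force: [-2.5, 0.7, 6.3]
grip_width: 51.0
```

Set down at (600.0, -36.8); it was picked up at (599.5, -37.1). Release, then the tin.

Emit:
{"method": "send_rows", "body": {
  "commands": [
    [[0,0,0,0,0,0],[0,0,0,0,0,0],[0,0,0,0,0,0],[0,0,0,0,0,0],[0,0,0,0,0,0]]
  ],
  "claw": 1
}}

```text
clock: 58.35
position: [602.0, -37.0, 118.6]
eef_rot: [-1.559, -0.004, -1.497]
contact_force: [0.4, 1.7, 0.3]
grip_width: 86.0
```

Emit:
{"method": "send_rows", "body": {
  "commands": [
    [[0,-0.8,0,0,0,0],[0,-2,0,0,0,0],[0,-3,0,0,0,0],[0,-3.5,0,0,0,0],[0,-2,0,0,0,0],[0,-0.8,0,0,0,0]]
  ]
}}

```text
clock: 58.95
position: [598.7, -36.4, 243.1]
eef_rot: [-1.564, -0.003, -1.497]
contact_force: [0.0, 0.4, -0.5]
grip_width: 85.3
```

```bash
python3 go.py 415.2 -371.6 225 -1.50
```

```text
t 58.95 pos [598.72 -36.4  243.14] rot [-1.56 -0.   -1.5 ] w 85.3 F [ 0.04  0.39 -0.46]
shift cm [ 32.07   1.78 -20.79] turn [-0.01  0.    0.  ]
```

Emit:
{"method": "send_rows", "body": {
  "commands": [
    [[1.5,0,-0.9,0,0,0],[3,0,-1.8,0,0,0],[4,0,-2.6,0,0,0],[4.2,0,-2.8,0,0,0],[4.2,0,-2.8,0,0,0],[4.2,0,-2.8,0,0,0],[3.8,0,-2.4,0,0,0],[2.8,0,-1.6,0,0,0],[1.6,0,-0.8,0.005,0,0],[0.6,0,-0.2,0.005,0,0]]
  ]
}}

```text
clock: 59.95
position: [420.6, -355.6, 232.3]
eef_rot: [-1.568, 0.004, -1.494]
contact_force: [0.6, 0.3, -0.4]
grip_width: 85.4
```

```bash
python3 go.py 415.2 -371.6 76 -1.50
```

```text
t 59.95 pos [ 420.57 -355.62  232.31] rot [-1.57  0.   -1.49] w 85.4 F [ 0.58  0.27 -0.35]
shift cm [ 1.62 15.62 -0.7 ] turn [-0.    0.01 -0.  ]
```

Emit:
{"method": "send_rows", "body": {
  "commands": [
    [[0.6,0,-0.3,0,0.005,0],[0.5,0.2,-0.2,0,0,0],[0.3,0.6,-0.1,0,0,0],[0,1.4,0,0,0,0],[0,1.8,0,0,0,0],[0,1.2,0,0,0,0],[0,0.5,0,0,0,0],[0,0,0,0,0,0]]
  ]
}}

```text
clock: 60.75
position: [414.4, -365.6, 166.7]
eef_rot: [-1.572, 0.011, -1.496]
contact_force: [0.0, 0.2, 0.5]
grip_width: 85.2
```

```bash
python3 go.py 415.2 -371.6 76 -1.50
```

```text
t 60.75 pos [ 414.4  -365.63  166.7 ] rot [-1.57  0.01 -1.5 ] w 85.2 F [0.02 0.17 0.51]
shift cm [0.7  9.06 0.05] turn [ 0.    0.   -0.01]
```

Emit:
{"method": "send_rows", "body": {
  "commands": [
    [[0.2,0.5,0,0,0,-0.008],[0.15,1.3,0,0,0,0],[0,1.8,0,0,0,0],[0,1.8,0,0,0,0],[0,1.2,0,0,0,0],[0,0.5,0,0,0,0],[0,0,0,0,0,0]]
  ]
}}

```text
clock: 61.45
position: [416.8, -371.0, 93.2]
eef_rot: [-1.568, -0.002, -1.495]
contact_force: [0.4, -0.5, -0.5]
grip_width: 85.1
```

```bash
python3 go.py 415.2 -371.6 76 -1.50
```

```text
t 61.45 pos [ 416.82 -371.02   93.23] rot [-1.57 -0.   -1.49] w 85.1 F [ 0.36 -0.51 -0.47]
shift cm [ 0.04  1.72 -0.17] turn [-0.    0.01  0.  ]
```

Emit:
{"method": "send_rows", "body": {
  "commands": [
    [[0.02,0.5,-0.12,0,0.005,0],[0,0.6,-0.08,0,0,0],[-0.02,0.5,-0.05,0,0,0],[-0.03,0.1,-0.04,0,0,0]]
  ]
}}

```text
clock: 61.85
position: [415.0, -372.5, 76.9]
eef_rot: [-1.566, -0.006, -1.5]
contact_force: [-0.7, 0.5, 0.5]
grip_width: 85.4
```

```bash
python3 go.py 415.2 -371.6 76 -1.50
```

```text
t 61.85 pos [ 415.02 -372.47   76.9 ] rot [-1.57 -0.01 -1.5 ] w 85.4 F [-0.72  0.48  0.47]
shift cm [-0.09  0.09  0.02] turn [-0.   -0.    0.01]
```

Emit:
{"method": "send_rows", "body": {
  "commands": [
    [[-0.05,0.06,-0.02,0,0,0.005],[-0.04,0.05,-0.02,0,0,0],[-0.03,0.03,-0.03,0,0,0],[-0.03,0.02,-0.03,0,0,0],[-0.02,0.02,-0.02,0,0,0],[0,0,0,0,0,0],[0,0,0,0,0,0],[0,0,0,0,0,0]]
  ],
  "claw": 0,
  "squeeze": 45
}}

```text
clock: 62.65
position: [414.7, -371.7, 76.0]
eef_rot: [-1.564, -0.003, -1.5]
contact_force: [0.2, -0.9, 0.1]
grip_width: 41.6
```

Emit:
{"method": "send_rows", "body": {
  "commands": [
    [[0,-0.5,0,0,0,0],[0,-1.2,0,0,0,0],[0,-2,0,0,0,0],[0,-2.5,0,0,0,0],[0,-2.5,0,0,0,0],[0,-2.5,0,0,0,0],[0,-2,0,0,0,0],[0,-1.2,0,0,0,0],[0,-0.5,0,0,0,0]]
  ]
}}

```text
clock: 63.55
position: [408.9, -366.7, 229.2]
eef_rot: [-1.574, 0.009, -1.5]
contact_force: [-0.4, -0.4, -2.3]
grip_width: 41.5
```

```bash
python3 go.py 606.7 -119 215 -1.495
```

```text
t 63.55 pos [ 408.86 -366.75  229.19] rot [-1.57  0.01 -1.5 ] w 41.5 F [-0.38 -0.43 -2.28]
shift cm [-23.3    1.56  21.5 ] turn [ 0.   -0.   -0.01]
```

Emit:
{"method": "send_rows", "body": {
  "commands": [
    [[-1,0,0.8,0,0,-0.005],[-2,0,1.8,0,0,0],[-3,0,2.8,0,0,0],[-3.1,0,3.1,0,0,0],[-3.1,0,3.1,0,0,0],[-3.1,0,3.1,0,0,0],[-2.8,0,2.8,0,0,0],[-2,0,1.9,0,0,0],[-1,0,1.1,0.005,0,0],[-0.4,0,0.6,0.005,0,0]]
  ]
}}

```text
clock: 64.55
position: [605.4, -119.0, 215.5]
eef_rot: [-1.582, 0.016, -1.503]
contact_force: [0.3, -0.9, -3.5]
grip_width: 41.9
```

```bash
python3 go.py 606.7 -119 103 -1.495
```

```text
t 64.55 pos [ 605.41 -118.96  215.55] rot [-1.58  0.02 -1.5 ] w 41.9 F [ 0.28 -0.95 -3.52]
shift cm [ 0.19 11.25  0.25] turn [ 0.01 -0.01 -0.02]
```

Emit:
{"method": "send_rows", "body": {
  "commands": [
    [[-0.1,0.4,0.2,0.006,-0.003,-0.007],[-0.1,1,0.2,0.004,-0.003,-0.006],[-0.1,1.8,0.1,0,0,0],[0,2,0,0,0,0],[0,1.6,0,0,0,0],[0,0.9,0,0,0,0],[0,0.2,0,0,0,0],[0,0,0,0,0,0]]
  ]
}}

```text
clock: 65.35
position: [603.6, -121.7, 128.6]
eef_rot: [-1.579, -0.001, -1.505]
contact_force: [0.2, 0.4, -3.8]
grip_width: 41.6
```

```bash
python3 go.py 606.7 -119 103 -1.495
```

```text
t 65.35 pos [ 603.61 -121.73  128.64] rot [-1.58 -0.   -1.5 ] w 41.6 F [ 0.19  0.44 -3.82]
shift cm [-0.25  2.56  0.35] turn [ 0.01 -0.01  0.  ]
```

Emit:
{"method": "send_rows", "body": {
  "commands": [
    [[-0.12,0.3,0.12,0.005,-0.007,0],[-0.08,0.5,0.08,0.003,-0.002,0],[0,0.6,0,0,0,0],[0,0.5,0,0,0,0],[0,0.2,0,0,0,0],[0,0,0,0,0,0]]
  ]
}}

```text
clock: 65.95
position: [607.8, -120.4, 109.0]
eef_rot: [-1.564, -0.003, -1.495]
contact_force: [0.2, 0.4, -3.4]
grip_width: 41.8
```

```bash
python3 go.py 606.7 -119 103 -1.495
```

```text
t 65.95 pos [ 607.82 -120.42  108.97] rot [-1.56 -0.   -1.5 ] w 41.8 F [ 0.17  0.35 -3.39]
shift cm [-0.15  0.6  -0.1 ] turn [-0.01 -0.    0.  ]
```

Emit:
{"method": "send_rows", "body": {
  "commands": [
    [[-0.1,0.3,-0.1,0,0,0],[-0.04,0.25,-0.03,0,0,0],[0,0.05,0,0,0,0]]
  ]
}}

```text
clock: 66.25
position: [606.6, -118.9, 102.7]
eef_rot: [-1.564, -0.003, -1.495]
contact_force: [0.1, 0.7, -4.0]
grip_width: 41.7
```

Emit:
{"method": "send_rows", "body": {
  "commands": [
    [[0,0.12,0,0,0,0],[0,0.1,0,0,0,0]]
  ]
}}

```text
clock: 66.45
position: [606.9, -119.1, 101.9]
eef_rot: [-1.564, -0.003, -1.495]
contact_force: [-2.5, 0.9, 5.0]
grip_width: 41.7
```

Emit:
{"method": "send_rows", "body": {
  "commands": [
    [[0,0,0,0,0,0],[0,0,0,0,0,0],[0,0,0,0,0,0],[0,0,0,0,0,0],[0,0,0,0,0,0]]
  ],
  "claw": 1
}}

```text
clock: 66.95
position: [610.0, -119.9, 104.4]
eef_rot: [-1.557, -0.006, -1.495]
contact_force: [0.5, 1.3, 0.2]
grip_width: 84.9
```

Emit:
{"method": "send_rows", "body": {
  "commands": [
    [[0,-0.8,0,0,0,0],[0,-2,0,0,0,0],[0,-3,0,0,0,0],[0,-3.5,0,0,0,0],[0,-3.5,0,0,0,0],[0,-2,0,0,0,0],[0,-0.8,0,0,0,0]]
  ]
}}

```text
clock: 67.65
position: [606.1, -118.8, 266.1]
eef_rot: [-1.561, -0.004, -1.495]
contact_force: [-0.3, 0.9, -0.5]
grip_width: 85.6
```

Emit:
{"method": "send_rows", "body": {
  "commands": [
    [[1.5,0,-0.9,0,0,0],[3,0,-1.8,0,0,0],[4,0,-2.6,0,0,0],[4.2,0,-2.8,0,0,0],[4.2,0,-2.8,0,0,0],[4.2,0,-2.8,0,0,0],[3.8,0,-2.4,0,0,0],[2.8,0,-1.6,0,0,0],[1.6,0,-0.8,0,0,0],[0.6,0,-0.2,0,0,0]]
  ]
}}

```text
clock: 68.65
position: [427.6, -438.8, 252.3]
eef_rot: [-1.577, 0.007, -1.493]
contact_force: [0.3, 0.7, -0.5]
grip_width: 85.7
```

```bash
python3 - <<'E'
from h import *
t=capture("top")["image"];s=capture("scene")["image"]
cv2.imwrite("pics/topE.png",t);cv2.imwrite("pics/scE.png",s)
t0=cv2.imread("pics/top0.png");s0=cv2.imread("pics/scene0.png")
c=lambda i,x0,y0,x1,y1,k:cv2.resize(i[y0:y1,x0:x1],None,fx=k,fy=k,interpolation=cv2.INTER_CUBIC)
cv2.imwrite("pics/cmp.png",np.hstack([np.vstack([c(i,165,90,345,200,2) for i in(t0,t)]),np.vstack([c(i,140,170,350,280,2)[:220] for i in(s0,s)])]))
# shift of each object by template match
for n,a,i0,i in(("jar",(200,150,238,190),t0,t),("can",(240,145,275,185),t0,t),("tin",(273,143,313,180),t0,t),("shelfctl",(300,90,345,160),t0,t),("reel",(172,128,205,160),t0,t),("spanner",(205,238,270,285),t0,t),("Sjar",(276,190,308,245),s0,s),("Scan",(238,180,270,240),s0,s),("Stin",(198,178,236,230),s0,s),("Scarton",(158,202,195,250),s0,s)):
    x0,y0,x1,y1=a;P=i[y0-6:y1+6,x0-6:x1+6]
    f=lambda m:cv2.resize(m,None,fx=4,fy=4,interpolation=cv2.INTER_CUBIC)
    r=cv2.matchTemplate(f(P),f(i0[y0:y1,x0:x1]),cv2.TM_CCOEFF_NORMED);_,m,_,l=cv2.minMaxLoc(r)
    print(n,"shift px",(np.array(l)-24)/4,"score",round(m,3))
E
```

```text
jar shift px [ 0.5 -0.5] score 0.979
can shift px [ 0.75 -1.  ] score 0.949
tin shift px [ 0.25 -0.25] score 0.961
shelfctl shift px [0. 0.] score 0.992
reel shift px [0. 0.] score 1.0
spanner shift px [0. 0.] score 0.405
Sjar shift px [-0.75  0.75] score 0.996
Scan shift px [-1.    0.75] score 0.994
Stin shift px [-0.25  0.25] score 0.949
Scarton shift px [0. 0.] score 0.999
```

View pics/cmp.png

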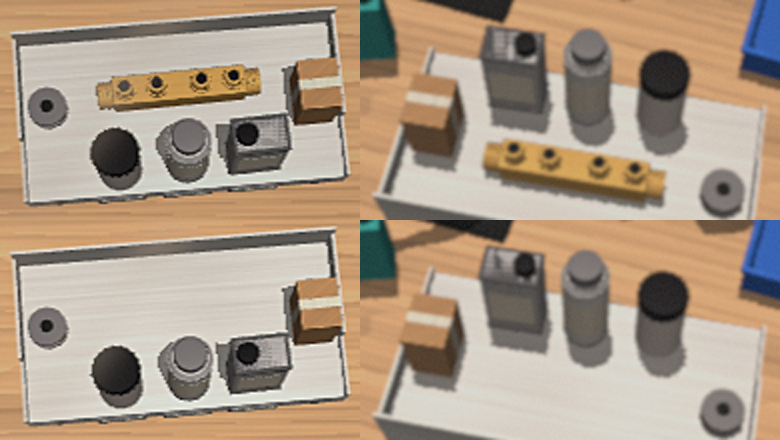

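View pics/topE.png

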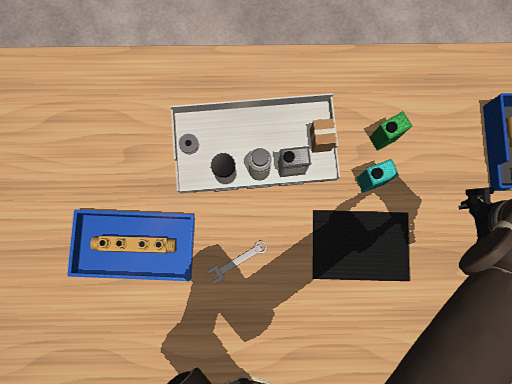

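```bash
python3 -c "
from station import job_done,sense
print(job_done(),sense()['clock'])"
```

```text
the job is handed in; nothing more can be done
the job is handed in; nothing more can be done
```

The job is done and handed in, with the last move ending at 68.65 s of the 136 s allowed. I moved the jar, can and tin onto the mat and laid the manifold in the blue tray. Then I put the jar, can and tin back in their spots on the shelf.

**Manifold:** the wrist and top views show it flat and lengthwise in the tray with its outlets up.

**Jar, can and tin:** all three stand upright. Comparing the start and end pictures, the tin is within about 1 mm of its original spot and the jar within about 2 mm. The can is the worst, about 2.5–3 mm off; I left it there rather than disturb it again.

**Everything else:** the carton and reel show zero shift. The picture match on the spanner failed (score 0.41), probably because the arm's shadow lies across it. By eye its ends are at the same pixels as at the start. I kept clear of the green and turquoise tins.

The largest wrist force in any reading was about 14 N, though readings come only at the end of each move.

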